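# Set up the spray bar and air regulator for priming plinths

### The job

Get the spray station ready to prime the display plinths. Lay every wooden plinth flat on the narrow spray bar, lengthwise along it and centred across it, with a small clear gap between neighbours; and on the air regulator swing the lock collar fully open, then turn the knob until its white pointer is exactly at the brass marker, then swing the collar back home to its white locked mark so that the pointer stays at the marker. The plinths may be done before or after the regulator; leave the paint jars and the mixing dish where they are.

Things in the scene. Friction and masses are not known exactly. Their poses are not given: they have to be found in the camera images.
- plinth0: one of 3 to 5 identical oblong dark wooden display plinths lying flat on the bench: a slab 56 x 40 x 12 mm with a 46 x 30 x 8 mm step on it, 20 mm high in all, about 50 g. Origin: centre of the underside; x along the 56 mm, y along the 40 mm, z up through the step. None if it is absent in this run
- plinth1: one of 3 to 5 identical oblong dark wooden display plinths lying flat on the bench: a slab 56 x 40 x 12 mm with a 46 x 30 x 8 mm step on it, 20 mm high in all, about 50 g. Origin: centre of the underside; x along the 56 mm, y along the 40 mm, z up through the step. None if it is absent in this run
- plinth2: one of 3 to 5 identical oblong dark wooden display plinths lying flat on the bench: a slab 56 x 40 x 12 mm with a 46 x 30 x 8 mm step on it, 20 mm high in all, about 50 g. Origin: centre of the underside; x along the 56 mm, y along the 40 mm, z up through the step. None if it is absent in this run
- plinth3: one of 3 to 5 identical oblong dark wooden display plinths lying flat on the bench: a slab 56 x 40 x 12 mm with a 46 x 30 x 8 mm step on it, 20 mm high in all, about 50 g. Origin: centre of the underside; x along the 56 mm, y along the 40 mm, z up through the step. None if it is absent in this run
- plinth4: one of 3 to 5 identical oblong dark wooden display plinths lying flat on the bench: a slab 56 x 40 x 12 mm with a 46 x 30 x 8 mm step on it, 20 mm high in all, about 50 g. Origin: centre of the underside; x along the 56 mm, y along the 40 mm, z up through the step. None if it is absent in this run
- bar_top (a point): the spray bar, a fixed narrow level aluminium rail of T section: centre of its top face, 45 mm above the bench. The top is 26 mm wide (x) and 370 mm long (y), z up; narrower than a plinth, so a plinth laid lengthwise overhangs it 7 mm each side. Web below the top 18 mm wide; two flat feet, 70 mm across and 5 mm high, under the ends
- regulator: fixed air regulator: round grey foot 140 mm wide, 28 mm high; above it on its upright axis a lock collar, a scale disc and a black knob; clear filter bowl, 48 mm wide, 68 high, 100 mm off on its +x side. Origin: on the axis at bench height, z up. White block on the foot's rim on the -x side: locked mark; thin black line 1.2 rad clockwise of it (from above): open mark
- collar (a joint): angle of the lock collar about the regulator's axis, rad: 0 = locked (tab at the white mark, end stop), 1.2 = fully open (tab at the black line, end stop); grows clockwise seen from above. Stays where it is left; about 0.12 Nm of friction. The collar is an 80 mm ring 30 to 40 mm above the bench
- collar_tab (a point): top centre of the collar's upright tab, 66 mm above the bench and 57 mm from the axis; the tab is 10 mm thick along the way it swings, 18 mm long radially, and stands from 30 to 66 mm above the bench, straight out from the axis
- knob (a joint): angle of the regulator's knob about the same upright axis, rad: grows anticlockwise seen from above, 0 = pointer towards the regulator's +x, stops at -2.7 and 2.7. Stays where it is left; 0.04 Nm of friction
- knob_grip (a point): on the knob's axis, 84 mm above the bench, the height to grip; the grip is a black bar 44 mm long (along the direction of the pointer), 14 mm thick, from 66 to 98 mm above the bench; point x points towards the pointer, and a white stripe on its top lies at the pointer's end
- pointer (a point): tip of the knob's white pointer, 35 mm from the axis, 58 mm above the bench
- marker_tip (a point): inner end of the brass marker clip fixed on the regulator's scale: 35 mm from the axis, 58 mm above the bench; the clip is 6 mm wide, reaches from 35 to 48 mm from the axis, its top 59 mm above the bench. It is at another angle in each run and is always reached by turning the knob anticlockwise from its start
- jar0: bystander: squat glass paint jar 38 mm in diameter, 48 mm high, loose; origin at the centre of its underside
- jar1: bystander: another such paint jar, loose
- jar2: bystander: another such paint jar, loose, beyond the bar
- dish: bystander: small steel mixing dish 56 mm in diameter, 30 mm high, loose; origin at the centre of its underside
Not all that is in view belongs to the job. What is shaped like the plinth0 but red is not meant.

How it is judged:
On the way, in this order (a step that is already met when the one before it is completed fails the run):
1. the lock collar is swung open (beyond 1.0 rad) (value of joint collar above 1 rad), for 0.2 s.
2. with the collar open, the knob's pointer is brought to the marker (within 4 mm) (horizontal distance between pointer and marker_tip below 0.004 m and value of joint collar above 0.9 rad), for 0.4 s.
3. the collar is swung home to its locked mark (within 0.08 rad) with the pointer still at the marker (horizontal distance between pointer and marker_tip below 0.004 m and value of joint collar below 0.08 rad), for 0.3 s.
At the end, for the whole second after the job is handed in: Each plinth flat (0.12 rad, either way up) and at rest on the bar, within 12 mm of its centre line and 170 mm of its middle, long side along it (0.25 rad), centres 58 mm or more apart; pointer tip within 4 mm of the marker tip; collar within 0.08 rad of locked (all of step 3 and x of plinth0 in the frame of bar_top between -0.012 and 0.012 m and y of plinth0 in the frame of bar_top between -0.17 and 0.17 m and z of plinth0 in the frame of bar_top between -0.004 and 0.025 m and angle between the z axis of each of plinth0, plinth1, plinth2, plinth3, plinth4 and the z axis of bar_top, either way round below 0.12 rad and angle between the x axis of each of plinth0, plinth1, plinth2, plinth3, plinth4 and the y axis of bar_top, either way round below 0.25 rad and linear speed of each of plinth0, plinth1, plinth2, plinth3, plinth4 below 0.02 m/s and x of plinth1 in the frame of bar_top between -0.012 and 0.012 m and y of plinth1 in the frame of bar_top between -0.17 and 0.17 m and z of plinth1 in the frame of bar_top between -0.004 and 0.025 m and x of plinth2 in the frame of bar_top between -0.012 and 0.012 m and y of plinth2 in the frame of bar_top between -0.17 and 0.17 m and z of plinth2 in the frame of bar_top between -0.004 and 0.025 m and x of plinth3 in the frame of bar_top between -0.012 and 0.012 m and y of plinth3 in the frame of bar_top between -0.17 and 0.17 m and z of plinth3 in the frame of bar_top between -0.004 and 0.025 m and x of plinth4 in the frame of bar_top between -0.012 and 0.012 m and y of plinth4 in the frame of bar_top between -0.17 and 0.17 m and z of plinth4 in the frame of bar_top between -0.004 and 0.025 m and horizontal distance between plinth0 and plinth1 above 0.058 m and horizontal distance between each of plinth0, plinth1 and plinth2 above 0.058 m and horizontal distance between each of plinth0, plinth1, plinth2 and plinth3 above 0.058 m and horizontal distance between each of plinth0, plinth1, plinth2, plinth3 and plinth4 above 0.058 m); the robot touches nothing.
It fails at once if a paint jar or the dish is moved by more than 50 mm (distance of any of jar0, jar1, jar2, dish from where it was at the start of the episode above 0.05 m).
It fails at once if a paint jar or the dish is tipped over (angle between any of jar0, jar1, jar2, dish's own z axis and vertical above 0.6 rad).
Of plinth0, plinth1, plinth2, plinth3, plinth4 only 3 to 5 are there at a start; the rules pass over those that are not, and their reading is None.
At some moment in a run one of plinth0, plinth1, plinth2, plinth3, plinth4 may be knocked a few centimetres aside while the robot is not near it.
Once in a run the grip may slacken for a moment while it holds something.
It also fails if it takes over 210 s, if anything falls off the work surface, if the arm or the gripper's body presses on something with over 40 N, if the wrist force passes 120 N, or if a joint passes its speed limit or range.

### The arm

A 7-joint arm with a two-finger parallel gripper is mounted at the origin on the work surface. World frame = base frame: x ahead of the robot, y to its left, z up, the work surface at z = 0. Lengths are in m, angles in rad, forces in N, time in s.
With the tool pointing down it reaches from about 0.425 to 0.925 m from the base axis. Payload 6.8 kg.
Tool frame: the origin (TCP) lies on the mounting face of the last link; the fingertips stand 173 mm ahead of it and the grasp point (between the pads) lies 155 mm ahead of it; z points along the fingers, y is the direction in which the jaws open and shut (so a half turn about z gives the same grasp; the last joint's range is limited). The gripper opens to 85 mm and grips with 20 to 120 N. Pads are 22 mm wide; open, the fingers measure 114 mm over their backs; the gripper's body (76 mm by 85 mm) begins 54 mm behind the grasp point. The pads swing forward as they close: fully open they stand 13 mm farther back than shut.
Start: joints at [-1.357, 0.477, 0.022, 1.555, -0.011, 1.109, -0.083], TCP at [0.213, 0.64, 0.405] pointing down, gripper open.
Joint ranges: [-2.96, 2.96], [-0.34, 2.1], [-1.41, 1.46], [0.24, 2.44], [-1.37, 4.51], [0.17, 1.92], [-2.96, 2.96]. Speed limits (rad/s): [2.39, 2.39, 3.14, 3.14, 3.14, 3.14, 3.14].

### API

Orientations are given as a unit quaternion [w, x, y, z].
In Python, from station import sensors, read_camera, bot gives the robot as it stands. The module is installed in compiled form; this text tells all that it offers.
- The arm moves only by the tool play_rows, never from a script. Its argument "commands" is a list of rows, each a list of 4 numbers: the shift along the tool's x, y, z in m, then the turn about the tool's z in degrees. A call has 1 to 20 rows; each row shifts and turns the commanded pose from where the row before left it, along the tool's axes as they then stand; what a row does not reach is not made up. A row lasts 1/10 s, in which the tool goes at most 50 mm and 8.59 degrees, less where a joint would pass 70% of its speed; a pose out of reach is approached as far as the arm can. A call with a gripper value outside its range is refused whole. "claw" is the finger opening in m, from 0 to 0.0854, set as the call begins (left out, the last holds). The fingers move at their own pace and stop on an object; "force" is the grip in N (left out, the last holds). Time passes only in rows, so rows that do not move let the fingers close. It gives the time, the measured TCP pose, the force and the opening at its end, in the units of the state.
- sensors.get_obs(): the state, without advancing time (a new reading comes with each control period).
- read_camera(name): name is "side" or "top"; returns a dict with "frame" (420x560x3 uint8, blue, green, red), "depth" (420x560 float32, m along the optical axis (not along the pixel's ray), 0 where there is no reading), "fx", "fy", "cx", "cy" (pixels), "distortion" ([k1, k2, p1, p2, k3] as OpenCV has them; the pictures are not rectified), "rvec" (rotation vector, rad) and "tvec" (3), from world to camera coordinates, as OpenCV has them. Camera axes: x right, y down, z forward; pixel columns grow to the right and rows downward; lengths in m; the calibration is good to about 2 mm. A picture is of the moment at which its call begins.
- bot.hand_in(): hands the job in, once; it reports no verdict.
The state is a dict: "t": time; "q": joint angles; "joint_vel": joint speeds; "joint_torque": joint torques, N m; "eef_pos": TCP position; "tool_rot": TCP orientation; "contact_force": force on the tool from outside, world axes, zero at the start; "torque": the same for the moment, N m; "gripper_width": opening from 0.0 (shut) to 1.0 (fully open).
Only numpy, scipy, OpenCV 4.12 (cv2) and the standard library are available. Lean on these libraries where they do the work, as an engineer would, in place of code of your own. Each camera call takes 0.05 s, during which the arm holds its last target.

## Working session

There is one attempt and no reset: what is moved stays moved. The work goes in short steps, Python scripts to look and compute and a tool call to move; the robot and the scene stay as the last step left them, time stands still between calls to the robot, and variables do not carry over. Pictures are saved under pics/ and viewed, and the job is handed in when it is done.

Besides the shell and the picture viewer there is one more tool, called after "Emit:" in YAML: its name, and indented under it one key for each argument. play_rows: Moves the arm, as the interface text tells. Its arguments: {"type":"object","properties":{"commands":{"type":"array"},"claw":{"type":"number"},"force":{"type":"number"}},"required":["commands"]}

```bash
mkdir -p pics
cat > h.py <<'E'
import numpy as np,cv2
from station import sensors, read_camera, bot
def cam(n):
    c=read_camera(n)
    c['K']=np.array([[c['fx'],0,c['cx']],[0,c['fy'],c['cy']],[0,0,1.]])
    c['D']=np.array(c['distortion'],float); c['R']=cv2.Rodrigues(np.array(c['rvec'],float))[0]; c['t']=np.array(c['tvec'],float).ravel()
    return c
def onplane(c,uv,z):
    uv=np.array(uv,float).reshape(-1,1,2)
    p=cv2.undistortPoints(uv,c['K'],c['D']).reshape(-1,2)
    d=np.c_[p,np.ones(len(p))]@c['R']; o=-c['R'].T@c['t']
    return o+d*((z-o[2])/d[:,2])[:,None]
def proj(c,P):
    return cv2.projectPoints(np.array(P,float).reshape(-1,3),np.array(c['rvec'],float),c['t'],c['K'],c['D'])[0].reshape(-1,2)
def cloud(c):
    h,w=c['depth'].shape
    u,v=np.meshgrid(np.arange(w),np.arange(h))
    p=cv2.undistortPoints(np.stack([u,v],-1).reshape(-1,1,2).astype(float),c['K'],c['D']).reshape(-1,2)
    z=c['depth'].reshape(-1,1)
    P=(np.c_[p,np.ones(len(p))]*z-c['t'])@c['R']
    P[z[:,0]==0]=np.nan
    return P.reshape(h,w,3)
E
python3 - <<'E'
from h import *
for n in('top','side'):
    c=cam(n); cv2.imwrite(f'pics/{n}0.png',c['frame']); print(n,c['fx'],c['D'],-c['R'].T@c['t'])
o=sensors.get_obs(); print(o)
E
```

```text
top 500.50575029665197 [-0.14388763  0.          0.          0.          0.        ] [ 0.43378847 -0.02171468  1.43630377]
side 380.66399009057756 [-0.01051686  0.          0.          0.          0.        ] [0.34949213 0.59730058 0.56958119]
{'t': 0.1, 'q': array([-1.35710651,  0.47774645,  0.02239295,  1.55633456, -0.01149503,
        1.1093067 , -0.08308818]), 'joint_vel': array([ 0.00072643,  0.00102409,  0.00143122, -0.00433875, -0.00169513,
        0.0007874 , -0.00049892]), 'joint_torque': array([ 4.41475233e-03, -5.97762859e+01,  1.61389478e+00, -2.81952381e+01,
        1.28683928e-02,  5.09076417e-03, -1.51912855e-05]), 'eef_pos': array([0.21341954, 0.64011962, 0.40381184]), 'tool_rot': array([-5.91847792e-05,  1.60206712e-01,  9.87083135e-01, -8.31023848e-04]), 'contact_force': array([0.05582736, 0.25476375, 0.25002754]), 'torque': array([-0.01500264,  0.00068016, -0.02172288]), 'gripper_width': 1.0015110438785535}
```

View pics/top0.png

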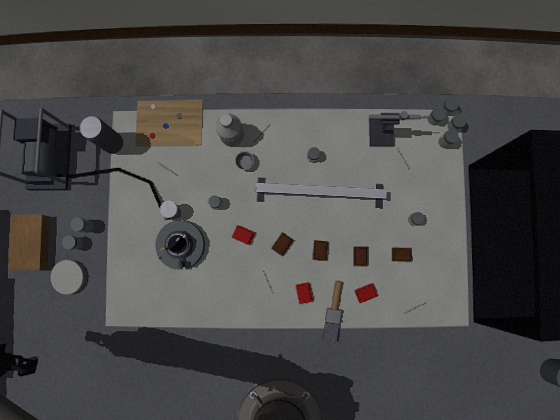

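View pics/side0.png

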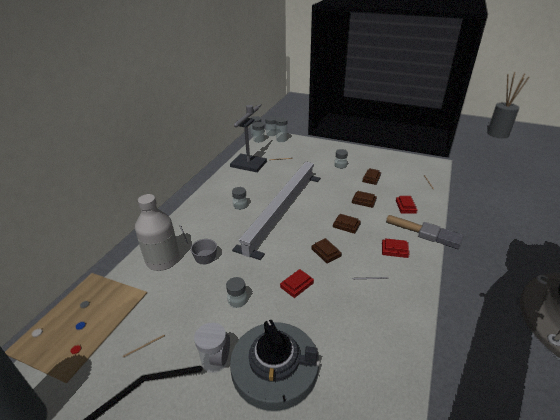

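The top view shows four dark plinths at about (283,243), (320,250), (361,256) and (402,254), and three red decoys. The bar runs (258,190)-(388,196), the regulator is near (178,244), jars are at (216,202), (314,155) and (418,218), and the dish is at (246,160). I'll zoom in and measure.

Run:
```python
from h import *
t=cam('top'); s=cam('side')
def z(f,x0,x1,y0,y1,k): return cv2.resize(f[y0:y1,x0:x1],None,fx=k,fy=k,interpolation=cv2.INTER_CUBIC)
a=z(t['frame'],145,215,210,280,8); cv2.imwrite('pics/ztreg.png',np.clip(a*1.6,0,255).astype('uint8'))
b=z(s['frame'],215,335,310,410,6); cv2.imwrite('pics/zsreg.png',np.clip(b*1.6,0,255).astype('uint8'))
hsv=cv2.cvtColor(t['frame'],cv2.COLOR_BGR2HSV); f=t['frame'].astype(int)
P=cloud(t)
roi=P[200:280,265:430]
# brown mask
m=((f[...,2]>f[...,0]*1.6)&(f[...,2]-f[...,0]>18)&(f[...,2]<140)&(np.abs(P[...,2]-0.012)<0.03)).astype('uint8')
n,l,st,ce=cv2.connectedComponentsWithStats(m)
for i in range(1,n):
    if st[i,4]<40: continue
    mm=l==i; pts=np.argwhere(mm)[:,::-1]
    col=f[mm].mean(0)
    w=onplane(t,pts,0.015)[:,:2]; (cx,cy),(w_,h_),ang=cv2.minAreaRect((w*1000).astype('float32'))
    print(ce[i].round(1),st[i,4],col.round(),'c',round(cx),round(cy),'sz',round(w_),round(h_),'ang',round(ang,1),'z',np.nanmedian(P[mm][:,2]).round(4))
# bar
mb=(np.abs(P[...,2]-0.045)<0.008)&(f.min(-1)>110); mb[:150]=0;mb[240:]=0;mb[:,:225]=0;mb[:,400:]=0
mb=cv2.morphologyEx(mb.astype('uint8'),cv2.MORPH_OPEN,np.ones((3,3)))
n,l,st,ce=cv2.connectedComponentsWithStats(mb); i=1+np.argmax(st[1:,4]); pts=np.argwhere(l==i)[:,::-1]
print('bar',st[i]); w=onplane(t,pts,0.045)[:,:2]; print(cv2.minAreaRect((w*1000).astype('float32')))
```

```text
[169.1 122.8] 2509 [ 67.  91. 110.] c 855 326 sz 197 136 ang 89.9 z 0.0041
[243.1 234.6] 275 [ 23.  24. 105.] c 524 103 sz 56 40 ang 66.0 z 0.0183
[281.9 243.8] 245 [19. 31. 53.] c 497 -9 sz 38 54 ang 54.4 z 0.0185
[319.9 249.9] 246 [18. 30. 52.] c 480 -116 sz 37 54 ang 84.4 z 0.0188
[360.5 255.9] 259 [18. 29. 51.] c 462 -231 sz 37 51 ang 89.2 z 0.0189
[401.3 254. ] 253 [18. 30. 52.] c 467 -349 sz 55 34 ang 89.5 z 0.0175
[336.3 294.6] 161 [54. 76. 96.] c 353 -161 sz 17 80 ang 80.7 z 0.0186
[304.1 292.8] 275 [ 21.  22. 104.] c 359 -70 sz 54 40 ang 11.1 z 0.0179
[365.9 292.7] 278 [ 19.  20. 104.] c 358 -245 sz 39 57 ang 21.1 z 0.0183
bar [ 256  183  130   15 1121]
((646.7407836914062, -117.24491882324219), (365.07293701171875, 25.04488754272461), 86.88419342041016)
```

View pics/ztreg.png

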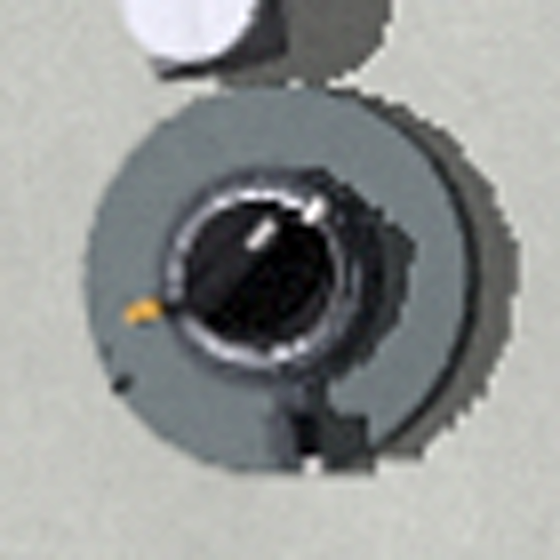

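View pics/zsreg.png

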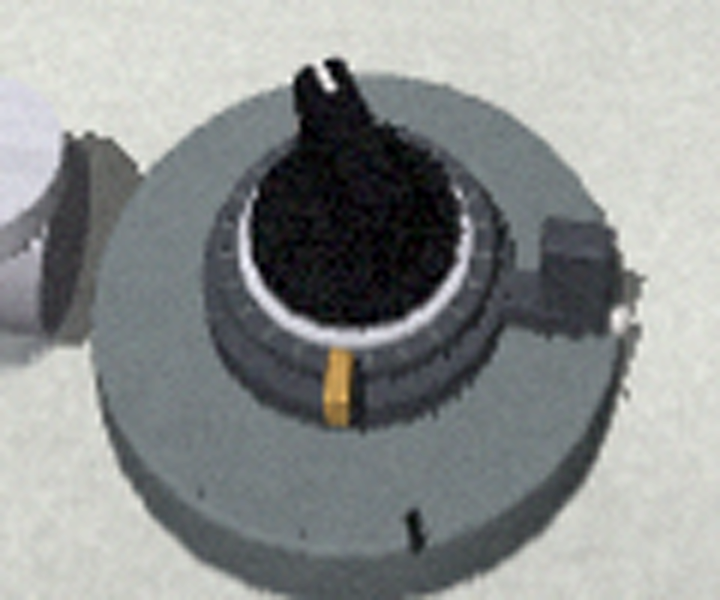

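Zoomed, the knob's white pointer is at top-view crop (315,208), the brass marker at (145,310), the tab near (308,440) by the white locked mark, and the black open line at (122,383). All match the description. Next I'll measure the regulator exactly.

```bash
cat > reg.py <<'E'
from h import *
def regs(t,s):
    out={}
    for n,c in(('top',t),('side',s)):
        P=cloud(c); f=c['frame'].astype(int)
        pr=proj(c,[[.5,.28,.03]])[0]
        near=(np.hypot(P[...,0]-.50,P[...,1]-.285)<.12)
        fm=near&(np.abs(P[...,2]-.028)<.006)
        pts=P[fm][:,:2]
        # marker orange
        o=near&(f[...,2]>f[...,0]*1.8)&(f[...,2]>80)
        w=near&(f.min(-1)>125)&(f.max(-1)-f.min(-1)<30)&(P[...,2]>.02)&(P[...,2]<.11)
        out[n]=(P,fm,o,w)
    return out
E
python3 - <<'E'
from reg import *
from scipy.optimize import least_squares
t=cam('top');s=cam('side'); r=regs(t,s)
for n,c in(('top',t),('side',s)):
    P,fm,o,w=r[n]
    # axis from foot rim: contour of the foot mask filled (near & z>.02)
    m=fm.astype('uint8'); cs,_=cv2.findContours(m,cv2.RETR_EXTERNAL,cv2.CHAIN_APPROX_NONE)
    k=max(cs,key=cv2.contourArea).reshape(-1,2); q=onplane(c,k,.028)[:,:2]
    g=least_squares(lambda x:np.hypot(q[:,0]-x[0],q[:,1]-x[1])-x[2],[.5,.285,.07],loss='soft_l1',f_scale=.002).x
    print(n,'axis',g.round(4))
    po=np.argwhere(o)[:,::-1]; print('orange',len(po),po.mean(0),onplane(c,[po.mean(0)],.059))
    nn,l,st,ce=cv2.connectedComponentsWithStats(w.astype('uint8'))
    for i in range(1,nn):
        z=np.nanmedian(P[l==i][:,2]); print('white',st[i,4],ce[i].round(1),P[l==i].mean(0).round(4))
E
```

```text
top axis [0.4949 0.2826 0.068 ]
orange 9 [162.66666667 248.33333333] [[0.48248193 0.32282186 0.059     ]]
white 208 [168.2 208.6] [0.5925 0.3074 0.068 ]
white 1 [172. 235.] [0.5198 0.2978 0.0563]
white 2 [175.5 234. ] [0.5229 0.289  0.0517]
white 1 [178. 234.] [0.523  0.2823 0.0499]
white 1 [181. 235.] [0.5201 0.2733 0.0519]
white 4 [183.5 236. ] [0.5168 0.2645 0.0598]
white 3 [177. 239.] [0.5065 0.2746 0.0963]
white 1 [182. 253.] [0.4699 0.2695 0.0523]
white 1 [180. 254.] [0.467  0.2742 0.0565]
white 1 [184. 268.] [0.4283 0.268  0.029 ]
side axis [0.4957 0.289  0.0673]
orange 43 [270.69767442 373.76744186] [[0.48336265 0.32809081 0.059     ]]
white 8 [268.5 322. ] [0.5087 0.2749 0.0996]
white 619 [209.3 335.3] [0.5942 0.3097 0.0687]
white 37 [260.8 358.8] [0.5087 0.3079 0.0523]
white 1 [292. 349.] [0.4708 0.2755 0.0527]
white 1 [292. 352.] [0.469  0.2801 0.0523]
white 14 [287.9 358.7] [0.4707 0.293  0.0525]
white 4 [317.5 362.5] [0.4308 0.2692 0.0303]
white 7 [276.9 365.4] [0.4818 0.3093 0.0527]
white 1 [281. 364.] [0.4769 0.3051 0.053 ]
```

Run:
```python
from h import *
for n in('top','side'):
    c=cam(n);P=cloud(c)
    d=P[...,:2]-[.4955,.285]; r=np.hypot(d[...,0],d[...,1])
    m=(np.abs(P[...,2]-.066)<.005)&(r>.046)&(r<.08)
    print(n,m.sum(),np.nanmedian(P[m],0),P[m].min(0).round(4),P[m].max(0).round(4)) if m.sum() else 0
    m=(P[...,2]>.092)&(P[...,2]<.105)&(r<.04)
    print('bar',m.sum(),P[m].mean(0), cv2.minAreaRect((P[m][:,:2]*1000).astype('float32')))
    m=(P[...,2]>.06)&(P[...,2]<.075)&(r>.07)&(r<.14); print('bowl',P[m].mean(0))
    m=(r<.1)&(P[...,2]>.11); print('above',m.sum())
```

```text
top 33 [0.44209824 0.27553156 0.0650661 ] [0.4311 0.2667 0.0613] [0.5751 0.3132 0.0707]
bar 86 [0.49486302 0.28387289 0.09739639] ((494.2996520996094, 285.1114196777344), (15.307989120483398, 44.29069137573242), 45.33620071411133)
bowl [0.59136211 0.30654439 0.06807886]
above 0
side 113 [0.44303708 0.27734034 0.06613587] [0.4324 0.2687 0.0611] [0.5748 0.3133 0.0706]
bar 270 [0.49577723 0.28836262 0.097681  ] ((496.5030822753906, 286.3511962890625), (14.354832649230957, 44.51795196533203), 46.84998321533203)
bowl [0.59235006 0.31186755 0.06802205]
above 0
```

```bash
cat > go.py <<'E'
from h import *
import sys
def state():
    o=sensors.get_obs(); w,x,y,z=o['tool_rot']
    from scipy.spatial.transform import Rotation as R
    M=R.from_quat([x,y,z,w]).as_matrix()
    return o,M,np.degrees(np.arctan2(M[1,0],M[0,0]))
def to(x,y,z,phi):
    """rows: turn (deg), then shift in tool axes after that turn"""
    o,M,p=state()
    turn=-((phi-p+180)%360-180)
    a=np.radians(phi); d=np.array([x,y,z])-o['eef_pos']
    ex=np.array([np.cos(a),np.sin(a),0]); ey=np.array([np.sin(a),-np.cos(a),0])
    print('t',round(o['t'],2),'eef',o['eef_pos'].round(4),'phi',round(p,1),'tilt',np.degrees(np.arccos(-M[2,2])).round(2),'F',o['contact_force'].round(1),'T',o['torque'].round(2),'g',o['gripper_width'].round(3),'q',o['q'].round(2))
    print('turn %.1f  shift x %.4f y %.4f z %.4f'%(turn,d@ex,d@ey,-d[2]))
if __name__=='__main__': to(*map(float,sys.argv[1:]))
E
python3 go.py .441 .275 .28 192
```

```text
Traceback (most recent call last):
  File "go.py", line 16, in <module>
    if __name__=='__main__': to(*map(float,sys.argv[1:]))
                             ~~^^^^^^^^^^^^^^^^^^^^^^^^^^
  File "go.py", line 14, in to
    print('t',round(o['t'],2),'eef',o['eef_pos'].round(4),'phi',round(p,1),'tilt',np.degrees(np.arccos(-M[2,2])).round(2),'F',o['contact_force'].round(1),'T',o['torque'].round(2),'g',o['gripper_width'].round(3),'q',o['q'].round(2))
                                                                                                                                                                                       ^^^^^^^^^^^^^^^^^^^^^^^^
AttributeError: 'float' object has no attribute 'round'
```

```bash
sed -i "s/o\['gripper_width'\].round(3)/round(o['gripper_width'],3)/" go.py
python3 go.py .441 .275 .28 192
```

```text
t 0.4 eef [0.2135 0.6403 0.4046] phi 161.6 tilt 0.01 F [-0.3  0.   0.5] T [-0.03  0.04  0.03] g 1.0 q [-1.36  0.48  0.02  1.56 -0.01  1.11 -0.08]
turn -30.4  shift x -0.1466 y -0.4046 z 0.1246
```

Emit:
play_rows:
  commands:
    - [0,0,0,-7.6]
    - [0,0,0,-7.6]
    - [0,0,0,-7.6]
    - [0,0,0,-7.6]
    - [-0.0147,-0.0405,0,0]
    - [-0.0147,-0.0405,0,0]
    - [-0.0147,-0.0405,0,0]
    - [-0.0147,-0.0405,0,0]
    - [-0.0147,-0.0405,0.02,0]
    - [-0.0147,-0.0405,0.02,0]
    - [-0.0147,-0.0405,0.02,0]
    - [-0.0147,-0.0405,0.02,0]
    - [-0.0147,-0.0405,0.02,0]
    - [-0.0147,-0.0405,0.025,0]
    - [0,0,0,0]
    - [0,0,0,0]
  claw: 0.045
  force: 30

```text
t: 2.0
eef_pos: [0.4417, 0.2736, 0.2793]
tool_rot: [-0.0, -0.103, 0.995, -0.0]
contact_force: [0.2, 0.6, -0.4]
gripper_width: 0.528
```

```bash
python3 go.py .441 .275 .217 192
python3 - <<'E'
from h import *
c=cam('side'); cv2.imwrite('pics/s1.png',cv2.resize(c['frame'][200:420,140:420],None,fx=2.5,fy=2.5))
E
```

```text
t 2.0 eef [0.4417 0.2736 0.2793] phi -168.2 tilt 0.07 F [ 0.2  0.6 -0.4] T [-0.03  0.05  0.  ] g 0.528 q [-0.69  0.39  0.02  2.04 -0.01  0.72  1.11]
turn -0.2  shift x 0.0004 y 0.0016 z 0.0623
```

View pics/s1.png

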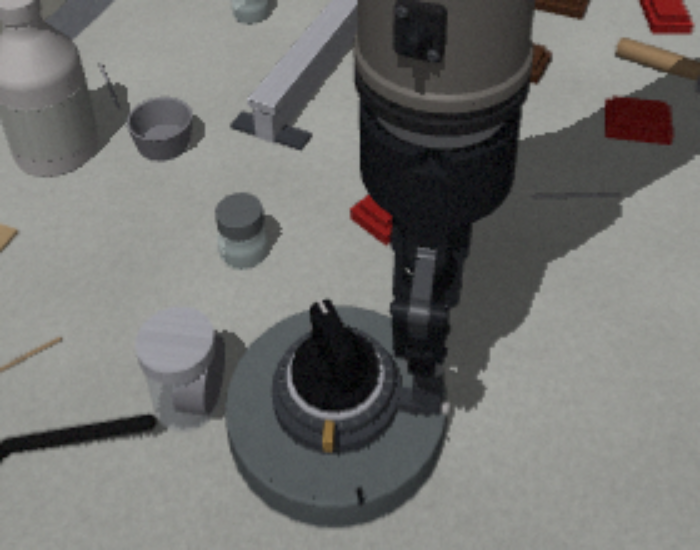

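The gripper stands over the tab (crop ~ (425,385)) with its jaws straddling it, so I'll descend and close.

Emit:
play_rows:
  commands:
    - [0,0.0016,0.02,0]
    - [0,0,0.02,0]
    - [0,0,0.015,0]
    - [0,0,0.007,0]
    - [0,0,0,0]
    - [0,0,0,0]

```text
t: 2.65
eef_pos: [0.4409, 0.2771, 0.2185]
tool_rot: [0.0, -0.105, 0.994, 0.0]
contact_force: [1.4, 0.9, 0.5]
gripper_width: 0.525
```

Emit:
play_rows:
  commands:
    - [0,0,0,0]
    - [0,0,0,0]
    - [0,0,0,0]
    - [0,0,0,0]
    - [0,0,0,0]
  claw: 0.0
  force: 30

```text
t: 3.15
eef_pos: [0.4413, 0.2755, 0.2184]
tool_rot: [0.0, -0.103, 0.995, -0.0]
contact_force: [-1.1, -3.4, 5.9]
gripper_width: 0.111
```

```bash
python3 go.py .441 .275 .217 192
```

```text
t 3.15 eef [0.4413 0.2755 0.2184] phi -168.1 tilt 0.03 F [-1.1 -3.4  5.9] T [-0.63  0.08 -0.3 ] g 0.111 q [-0.69  0.49  0.02  2.07 -0.01  0.59  1.11]
turn -0.1  shift x 0.0004 y -0.0004 z 0.0014
```

Opening 9.5 mm means the tab is held. Now swinging along the arc.

Emit:
play_rows:
  commands:
    - [-0.0001,0.0039,0,4.05]
    - [-0.0001,0.0039,0,4.05]
    - [-0.0002,0.0039,0,4.05]
    - [-0.0001,0.0039,0,4.05]
    - [-0.0001,0.0039,0,4.05]
    - [-0.0002,0.0039,0,4.05]
    - [-0.0001,0.0039,0,4.05]
    - [-0.0001,0.0039,0,4.05]
    - [-0.0002,0.0039,0,4.05]

```text
t: 4.05
eef_pos: [0.4458, 0.3092, 0.2184]
tool_rot: [0.001, 0.214, 0.977, -0.0]
contact_force: [2.9, -5.3, 4.4]
gripper_width: 0.104
```

```bash
python3 go.py .441 .275 .217 192; python3 -c "
from h import *
e=sensors.get_obs()['eef_pos'][:2]-[.495,.286];print(np.degrees(np.arctan2(e[1],e[0])),np.hypot(*e))"
```

```text
t 4.05 eef [0.4458 0.3092 0.2184] phi 155.2 tilt 0.11 F [ 2.9 -5.3  4.4] T [-1.15 -0.52 -0.06] g 0.104 q [-0.87  0.52  0.19  2.02 -0.16  0.61  0.56]
turn -36.8  shift x 0.0118 y -0.0324 z 0.0014
154.77853992618367 0.054378386406757746
```

Emit:
play_rows:
  commands:
    - [-0.0001,0.0039,0,4.05]
    - [-0.0001,0.0039,0,4.05]
    - [-0.0002,0.0039,0,4.05]
    - [-0.0001,0.0039,0,4.05]
    - [-0.0001,0.0039,0,4.05]
    - [-0.0002,0.0039,0,4.05]
    - [-0.0001,0.0039,0,4.05]
    - [-0.0001,0.0039,0,4.05]
    - [0,0,0,0]
    - [0,0,0,0]
    - [0,0,0,0]

```text
t: 5.15
eef_pos: [0.4644, 0.3314, 0.2183]
tool_rot: [-0.0, 0.477, 0.879, -0.002]
contact_force: [-4.9, -9.6, 12.3]
gripper_width: 0.111
```

```bash
python3 go.py .495 .286 .217 192; python3 -c "
from h import *
e=sensors.get_obs()['eef_pos'][:2]-[.495,.286];print(np.degrees(np.arctan2(e[1],e[0])),np.hypot(*e))"
```

```text
t 5.15 eef [0.4644 0.3314 0.2183] phi 123.0 tilt 0.26 F [-4.9 -9.6 12.3] T [-1.83  0.79  0.3 ] g 0.111 q [-0.99  0.57  0.34  1.96 -0.3   0.66  0.12]
turn -69.0  shift x -0.0205 y -0.0508 z 0.0013
123.94828530597879 0.05473132573413106
```

Emit:
play_rows:
  commands:
    - [0,0,0,0]
    - [0,0,0,0]
    - [0,0,0,0]
    - [0,0,-0.03,0]
    - [0,0,-0.04,0]
    - [0,0,-0.04,0]
    - [0,0,0,0]
  claw: 0.045

```text
t: 5.85
eef_pos: [0.4669, 0.335, 0.3335]
tool_rot: [0.002, 0.476, 0.879, 0.005]
contact_force: [0.3, 0.6, 0.3]
gripper_width: 0.528
```

```bash
python3 go.py .495 .286 .29 135.5
```

```text
t 5.85 eef [0.4669 0.335  0.3335] phi 123.1 tilt 0.64 F [0.3 0.6 0.3] T [ 0.04 -0.08  0.01] g 0.528 q [-1.05  0.41  0.42  1.9  -0.21  0.87  0.04]
turn -12.4  shift x -0.0544 y -0.0153 z 0.0435
```

Emit:
play_rows:
  commands:
    - [0,0,0,-6.2]
    - [0,0,0,-6.2]
    - [-0.0272,-0.0077,0.02,0]
    - [-0.0272,-0.0077,0.023,0]
    - [0,0,0,0]
    - [0,0,0,0]

```text
t: 6.45
eef_pos: [0.493, 0.2843, 0.2841]
tool_rot: [-0.0, 0.379, 0.925, -0.0]
contact_force: [0.1, 1.5, -0.1]
gripper_width: 0.524
```

```bash
python3 go.py .495 .286 .24 135.5
python3 - <<'E'
from h import *
c=cam('side'); cv2.imwrite('pics/s2.png',cv2.resize(c['frame'][260:420,180:380],None,fx=3.5,fy=3.5))
E
```

```text
t 6.45 eef [0.493  0.2843 0.2841] phi 135.4 tilt 0.04 F [ 0.1  1.5 -0.1] T [-0.02 -0.01  0.01] g 0.524 q [-0.9   0.47  0.35  1.94 -0.22  0.78  0.36]
turn -0.1  shift x -0.0002 y 0.0026 z 0.0441
```

View pics/s2.png

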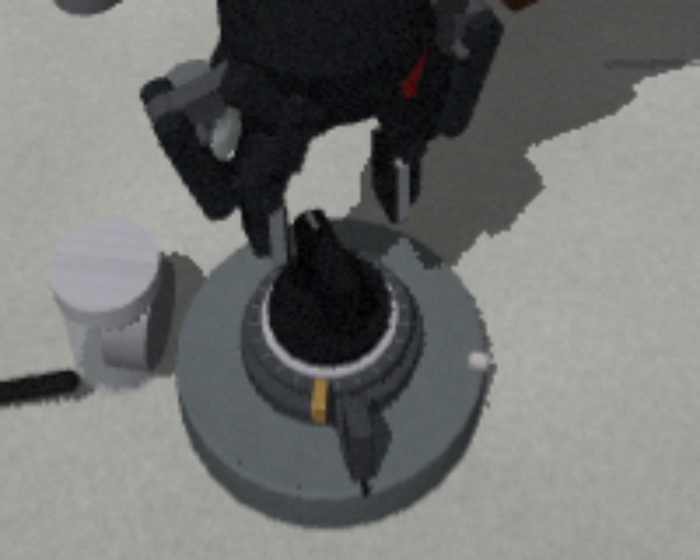

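The tab is at the black open line (crop (365,485)), and the fingers straddle the knob bar. Descend and grip.

Emit:
play_rows:
  commands:
    - [0,0.0015,0.02,0]
    - [0,0,0.016,0]
    - [0,0,0.007,0]
    - [0,0,0,0]
    - [0,0,0,0]

```text
t: 7.0
eef_pos: [0.4938, 0.2866, 0.2424]
tool_rot: [0.0, 0.378, 0.926, 0.001]
contact_force: [-0.3, -0.5, 0.3]
gripper_width: 0.528
```

Emit:
play_rows:
  commands:
    - [0,0,0,0]
    - [0,0,0,0]
    - [0,0,0,0]
    - [0,0,0,0]
    - [0,0,0,0]
  claw: 0.0
  force: 40

```text
t: 7.5
eef_pos: [0.4941, 0.2862, 0.2425]
tool_rot: [0.0, 0.379, 0.926, 0.001]
contact_force: [-0.5, 0.8, 5.2]
gripper_width: 0.155
```

```bash
python3 go.py .495 .286 .24 135.5
```

```text
t 7.5 eef [0.4941 0.2862 0.2425] phi 135.5 tilt 0.09 F [-0.5  0.8  5.2] T [0.08 0.23 0.03] g 0.155 q [-0.88  0.53  0.32  1.95 -0.25  0.69  0.39]
turn 0.0  shift x -0.0008 y 0.0005 z 0.0025
```

Emit:
play_rows:
  commands:
    - [0,0,0,-4]
    - [0,0,0,-7]
    - [0,0,0,-7]
    - [0,0,0,-7]
    - [0,0,0,-7]
    - [0,0,0,-7]
    - [0,0,0,-7]
    - [0,0,0,-7]
    - [0,0,0,-7]
    - [0,0,0,-7]
    - [0,0,0,-7]
    - [0,0,0,-6]
    - [0,0,0,0]
    - [0,0,0,0]

```text
t: 8.9
eef_pos: [0.4941, 0.2839, 0.2424]
tool_rot: [-0.001, -0.304, 0.953, -0.001]
contact_force: [-3.0, -6.0, 11.4]
gripper_width: 0.156
```

```bash
python3 go.py .495 .286 .24 135.5
```

```text
t 8.9 eef [0.4941 0.2839 0.2424] phi -144.6 tilt 0.15 F [-3.  -6.  11.4] T [-1.15  0.48  0.04] g 0.156 q [-0.6   0.51 -0.04  1.94  0.03  0.7   1.53]
turn 79.9  shift x 0.0009 y 0.0021 z 0.0024
```

Emit:
play_rows:
  commands:
    - [0,0,0,0]
    - [0,0,0,0]
    - [0,0,-0.02,0]
    - [0,0,-0.03,0]
    - [0,0,0,8]
    - [0,0,0,8]
    - [0,0,0,8]
    - [0,0,0,8]
    - [0,0,0,8]
    - [0,0,0,8]
    - [0,0,0,8]
    - [0,0,0,8]
    - [0,0,0,8]
    - [0,0,0,8]
    - [0,0,0,8]
    - [0,0,0,0]
  claw: 0.045

```text
t: 10.5
eef_pos: [0.4933, 0.2864, 0.2913]
tool_rot: [-0.0, 0.442, 0.897, -0.0]
contact_force: [0.4, 0.0, 0.5]
gripper_width: 0.524
```

Emit:
play_rows:
  commands:
    - [0,0,0,8]
    - [0,0,0,8]
    - [0,0,0,8]
    - [0,0,0,8]
    - [0,0,0,8]
    - [0,0,0,8]
    - [0,0,0,8]
    - [0,0,0,8]
    - [0,0,0,8]
    - [0,0,0,8]
    - [0,0,0,8]
    - [0,0,0,4]
    - [0,0,0,0]
    - [0,0,0,0]

```text
t: 11.9
eef_pos: [0.4936, 0.2861, 0.2915]
tool_rot: [0.0, 0.952, 0.307, -0.0]
contact_force: [0.8, -0.4, -0.0]
gripper_width: 0.522
```

```bash
python3 go.py .495 .286 .24 35.4;  python3 - <<'E'
from h import *
c=cam('side'); cv2.imwrite('pics/s3.png',cv2.resize(c['frame'][260:420,180:380],None,fx=3.5,fy=3.5))
E
```

```text
t 11.9 eef [0.4936 0.2861 0.2915] phi 35.8 tilt 0.02 F [ 0.8 -0.4 -0. ] T [-0.01  0.02 -0.02] g 0.522 q [-1.19  0.55  0.74  1.95 -0.49  0.84 -1.13]
turn 0.4  shift x 0.0011 y 0.0009 z 0.0515
```

View pics/s3.png

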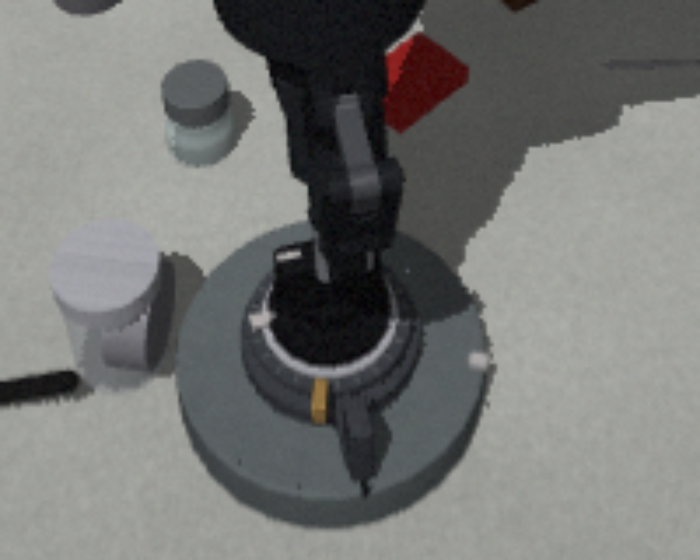

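The knob turned: the pointer is now at crop (262,318) and the marker at (320,400). I'll measure both angles in the side view.

```bash
cat > ang.py <<'E'
from h import *
c=cam('side');f=c['frame'].astype(int);P=cloud(c)
A=np.array([.4960,.2875])
v,u=np.mgrid[0:420,0:560]
near=np.hypot(P[...,0]-A[0],P[...,1]-A[1])<.06
o=near&(f[...,2]>f[...,0]*1.8)&(f[...,2]>70)
po=np.argwhere(o)[:,::-1]
zz=P[o][:,2]; tp=po[zz>.0565]
for nm,q in(('all',po),('top',tp)):
    w=onplane(c,q,.059)[:,:2]-A; r=np.hypot(*w.T); print('marker',nm,len(q),'ang',np.degrees(np.arctan2(*w.mean(0)[::-1])).round(1),'r',r.min().round(4),r.max().round(4))
# ring polar profile of white at z .058: r 26..37
w=onplane(c,np.c_[u.ravel(),v.ravel()],.058)[:,:2].reshape(420,560,2)-A
r=np.hypot(w[...,0],w[...,1]); a=np.degrees(np.arctan2(w[...,1],w[...,0]))
wh=(r>.027)&(r<.038)&(f.min(-1)>110)&(np.abs(P[...,2]-.058)<.004)
n,l,st,ce=cv2.connectedComponentsWithStats(wh.astype('uint8'))
for i in range(1,n):
    if st[i,4]>=3: print('white',st[i,4],ce[i].round(1),'ang',a[l==i].mean().round(1),'r',r[l==i].min().round(4),r[l==i].max().round(4), 'z',P[l==i][:,2].mean().round(4))
# stripe on top z=.098
w2=onplane(c,np.c_[u.ravel(),v.ravel()],.098)[:,:2].reshape(420,560,2)-A
r2=np.hypot(w2[...,0],w2[...,1]);a2=np.degrees(np.arctan2(w2[...,1],w2[...,0]))
wh=(r2<.026)&(f.min(-1)>100)&(np.abs(P[...,2]-.098)<.004)
if wh.sum(): print('stripe',wh.sum(),a2[wh].mean().round(1),r2[wh].min(),r2[wh].max())
E
python3 ang.py
```

```text
marker all 49 ang 108.2 r 0.0336 0.1465
marker top 38 ang 108.2 r 0.0336 0.1465
white 23 [253.7 351.3] ang 31.8 r 0.0272 0.0346 z 0.0601
stripe 11 24.7 0.011713340413474915 0.020459431024329164
```

Emit:
play_rows:
  commands:
    - [0.0005,0.0005,0.02,0.3]
    - [0,0,0.02,0]
    - [0,0,0.01,0]
    - [0,0,0,0]
    - [0,0,0,0]

```text
t: 12.5
eef_pos: [0.4947, 0.2857, 0.2421]
tool_rot: [-0.0, 0.953, 0.303, 0.0]
contact_force: [1.0, -0.2, 0.4]
gripper_width: 0.525
```

Emit:
play_rows:
  commands:
    - [0,0,0,0]
    - [0,0,0,0]
    - [0,0,0,0]
    - [0,0,0,0]
    - [0,0,0,0]
  claw: 0.0
  force: 40

```text
t: 13.0
eef_pos: [0.4954, 0.2848, 0.2427]
tool_rot: [0.0, 0.953, 0.302, 0.001]
contact_force: [1.2, -5.0, 5.7]
gripper_width: 0.155
```

Emit:
play_rows:
  commands:
    - [0,0,0,-4]
    - [0,0,0,-7]
    - [0,0,0,-7]
    - [0,0,0,-7]
    - [0,0,0,-7]
    - [0,0,0,-7]
    - [0,0,0,-7]
    - [0,0,0,-7]
    - [0,0,0,-7]
    - [0,0,0,-5]
    - [0,0,0,-3]
    - [0,0,0,0]
    - [0,0,0,0]

```text
t: 14.3
eef_pos: [0.4956, 0.2847, 0.2427]
tool_rot: [0.001, 0.622, 0.783, 0.001]
contact_force: [3.7, -4.7, 5.4]
gripper_width: 0.154
```

```bash
python3 go.py .495 .286 .24 109; python3 ang.py
python3 - <<'E'
from h import *
c=cam('side'); cv2.imwrite('pics/s4.png',cv2.resize(c['frame'][320:410,220:330],None,fx=6,fy=6))
E
```

```text
t 14.3 eef [0.4956 0.2847 0.2427] phi 103.1 tilt 0.12 F [ 3.7 -4.7  5.4] T [-0.9  -0.43  0.02] g 0.154 q [-0.91  0.54  0.37  1.95 -0.29  0.7  -0.14]
turn -5.9  shift x 0.0014 y -0.0001 z 0.0027
marker all 49 ang 107.5 r 0.0336 0.052
marker top 38 ang 107.3 r 0.0336 0.0476
white 13 [269.2 365.6] ang 100.3 r 0.0272 0.0321 z 0.0599
stripe 14 100.1 0.008698887089320002 0.018688194671800575
```

View pics/s4.png

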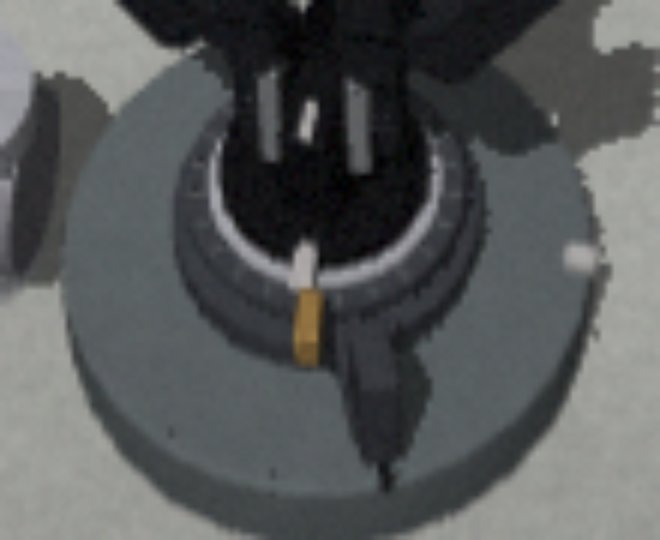

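The pointer tip (crop ~(302,288)) is just short of the marker's inner end centre (~(311,293)), by roughly 2 mm. A bit more turn.

Emit:
play_rows:
  commands:
    - [0,0,0,-2]
    - [0,0,0,-2.2]
    - [0,0,0,0]
    - [0,0,0,0]
    - [0,0,0,0]

```text
t: 14.9
eef_pos: [0.4956, 0.2847, 0.2427]
tool_rot: [0.001, 0.593, 0.806, 0.001]
contact_force: [2.2, -4.9, 5.2]
gripper_width: 0.154
```

```bash
python3 go.py .495 .286 .24 109; python3 ang.py
python3 - <<'E'
from h import *
c=cam('side'); cv2.imwrite('pics/s5.png',cv2.resize(c['frame'][345:385,250:300],None,fx=14,fy=14,interpolation=cv2.INTER_CUBIC))
print(proj(c,[[.4955,.2855,.058]]))
E
```

```text
t 14.9 eef [0.4956 0.2847 0.2427] phi 107.3 tilt 0.13 F [ 2.2 -4.9  5.2] T [-0.94 -0.33  0.03] g 0.154 q [-0.9   0.54  0.35  1.95 -0.27  0.7  -0.08]
turn -1.7  shift x 0.0014 y -0.0001 z 0.0027
marker all 49 ang 107.5 r 0.0336 0.052
marker top 35 ang 107.3 r 0.0336 0.0474
white 12 [271.5 366. ] ang 106.8 r 0.0281 0.0316 z 0.06
stripe 14 103.5 0.008698887089320002 0.018688194671800575
[[274.54112827 347.11474948]]
```

View pics/s5.png

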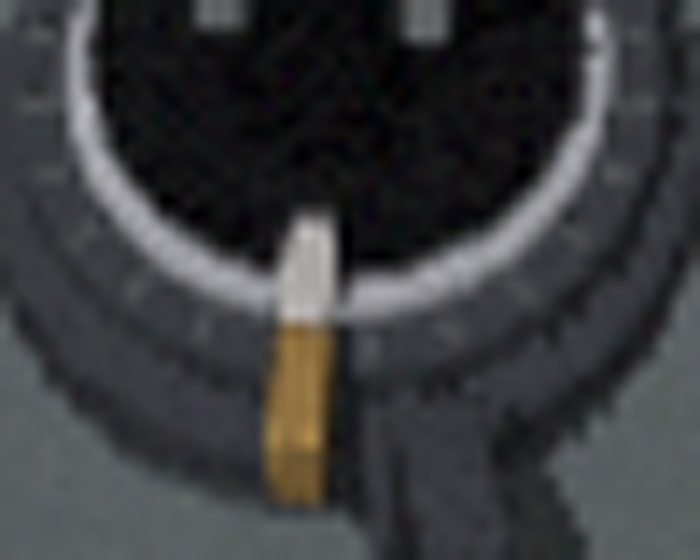

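The pointer is flush in line with the marker at (303,320). Release, lift, go back to the tab.

Emit:
play_rows:
  commands:
    - [0,0,0,0]
    - [0,0,0,0]
    - [0,0,0,0]
    - [0,0,-0.02,0]
    - [0,0,-0.03,0]
    - [0,0,0,-5]
    - [0,0,0,-5]
    - [0,0,0,-5.7]
    - [0,0,0,0]
    - [0,0,0,0]
  claw: 0.045

```text
t: 16.0
eef_pos: [0.4942, 0.2859, 0.2916]
tool_rot: [-0.0, 0.477, 0.879, -0.0]
contact_force: [-0.6, 0.0, -0.3]
gripper_width: 0.529
```

```bash
python3 go.py .465 .3320 .218 123;python3 ang.py
python3 - <<'E'
from h import *
c=cam('side'); cv2.imwrite('pics/s6.png',cv2.resize(c['frame'][345:385,250:300],None,fx=10,fy=10,interpolation=cv2.INTER_CUBIC))
E
```

```text
t 16.0 eef [0.4942 0.2859 0.2916] phi 123.0 tilt 0.03 F [-0.6  0.  -0.3] T [-0.01 -0.02  0.  ] g 0.529 q [-0.88  0.46  0.31  1.93 -0.19  0.79  0.12]
turn -0.0  shift x 0.0546 y 0.0006 z 0.0736
marker all 49 ang 107.5 r 0.0336 0.052
marker top 36 ang 107.3 r 0.0336 0.0475
white 12 [271.5 366. ] ang 106.8 r 0.0281 0.0316 z 0.0595
stripe 14 103.5 0.008698887089320002 0.018688194671800575
```

View pics/s6.png

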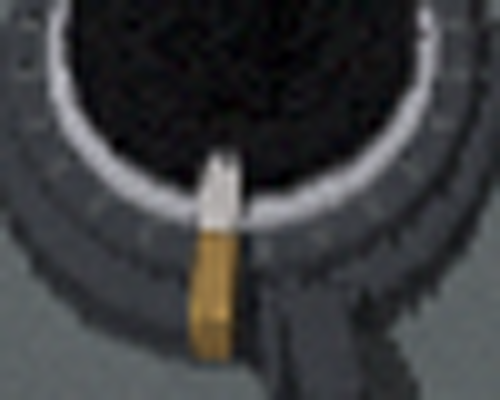

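The knob holds still after release. I'll grip the tab farther out (r≈62 mm) to clear the brass clip.

Emit:
play_rows:
  commands:
    - [0.03,0.0003,0,0]
    - [0.0315,0.0003,0.02,0]
    - [0,0,0.02,0]
    - [0,0,0,0]
    - [0,0,0.02,0]
    - [0,0,0.013,0]
    - [0,0,0,0]
    - [0,0,0,0]

```text
t: 16.9
eef_pos: [0.4618, 0.3372, 0.2191]
tool_rot: [0.0, 0.477, 0.879, -0.0]
contact_force: [-0.0, 0.2, 0.9]
gripper_width: 0.525
```

Emit:
play_rows:
  commands:
    - [0,0,0,0]
    - [0,0,0,0]
    - [0,0,0,0]
    - [0,0,0,0]
    - [0,0,0,0]
  claw: 0.0
  force: 30

```text
t: 17.4
eef_pos: [0.4605, 0.337, 0.2194]
tool_rot: [-0.001, 0.476, 0.879, -0.001]
contact_force: [-4.7, -2.6, 8.2]
gripper_width: 0.109
```

```bash
python3 go.py .465 .3320 .218 123; python3 -c "
from h import *
e=sensors.get_obs()['eef_pos'][:2]-[.495,.286];print(np.degrees(np.arctan2(e[1],e[0])),np.hypot(*e))"
```

```text
t 17.4 eef [0.4605 0.337  0.2194] phi 123.1 tilt 0.16 F [-4.7 -2.6  8.2] T [-0.73  1.02  0.16] g 0.109 q [-0.94  0.56  0.26  1.96 -0.23  0.65  0.05]
turn 0.1  shift x -0.0067 y 0.0010 z 0.0014
124.06404555290331 0.06158639550101251
```

Emit:
play_rows:
  commands:
    - [-0.0001,-0.00435,0,-4.05]
    - [-0.0002,-0.00435,0,-4.05]
    - [-0.0001,-0.00435,0,-4.05]
    - [-0.0002,-0.00435,0,-4.05]
    - [-0.0001,-0.00435,0,-4.05]
    - [-0.0002,-0.00435,0,-4.05]
    - [-0.0001,-0.00435,0,-4.05]
    - [-0.0002,-0.00435,0,-4.05]
    - [-0.0001,-0.00435,0,-4.05]
    - [-0.0002,-0.00435,0,-4.05]
    - [-0.0001,-0.00435,0,-4.05]
    - [-0.0002,-0.00435,0,-4.05]
    - [-0.0001,-0.00435,0,-4.05]
    - [-0.0002,-0.00435,0,-4.05]
    - [0,0,0,0]

```text
t: 18.9
eef_pos: [0.433, 0.2851, 0.2194]
tool_rot: [-0.001, 0.001, 1.0, -0.001]
contact_force: [-3.3, -2.9, 7.8]
gripper_width: 0.111
```

```bash
python3 go.py .465 .3320 .218 193; python3 -c "
from h import *
e=sensors.get_obs()['eef_pos'][:2]-[.495,.286];print(np.degrees(np.arctan2(e[1],e[0])),np.hypot(*e))"
```

```text
t 18.9 eef [0.433  0.2851 0.2194] phi 179.8 tilt 0.1 F [-3.3 -2.9  7.8] T [-0.63  0.71  0.01] g 0.111 q [-0.7   0.49 -0.    2.07  0.    0.59  0.86]
turn -13.2  shift x -0.0417 y 0.0385 z 0.0014
-179.18284106747447 0.061964632905695094
```

Emit:
play_rows:
  commands:
    - [-0.0001,-0.00435,0,-4.05]
    - [-0.0002,-0.00435,0,-4.05]
    - [-0.0001,-0.00435,0,-4.05]
    - [0,0,0,0]
    - [0,0,0,0]
    - [0,0,0,0]

```text
t: 19.5
eef_pos: [0.4343, 0.2721, 0.2194]
tool_rot: [-0.001, -0.104, 0.995, -0.001]
contact_force: [-3.3, -4.7, 7.3]
gripper_width: 0.106
```

```bash
python3 go.py .465 .3320 .218 193; python3 -c "
from h import *
e=sensors.get_obs()['eef_pos'][:2]-[.495,.286];print(np.degrees(np.arctan2(e[1],e[0])),np.hypot(*e))"
```

```text
t 19.5 eef [0.4343 0.2721 0.2194] phi -168.1 tilt 0.13 F [-3.3 -4.7  7.3] T [-0.9   0.67 -0.08] g 0.106 q [-0.64  0.48 -0.06  2.08  0.05  0.59  1.05]
turn -1.1  shift x -0.0433 y 0.0514 z 0.0014
-167.14030965005847 0.062231150955939
```

Emit:
play_rows:
  commands:
    - [0,-0.0015,0,-1.4]
    - [0,-0.001,0,-1]
    - [0,0,0,0]
    - [0,0,0,0]

```text
t: 19.9
eef_pos: [0.4348, 0.27, 0.2194]
tool_rot: [-0.001, -0.124, 0.992, -0.001]
contact_force: [-4.0, -3.3, 7.5]
gripper_width: 0.109
```

```bash
python3 go.py .465 .3320 .218 193; python3 -c "
from h import *
e=sensors.get_obs()['eef_pos'][:2]-[.495,.286];print(np.degrees(np.arctan2(e[1],e[0])),np.hypot(*e))"
```

```text
t 19.9 eef [0.4348 0.27   0.2194] phi -165.7 tilt 0.1 F [-4.  -3.3  7.5] T [-0.58  0.77 -0.21] g 0.109 q [-0.62  0.48 -0.07  2.08  0.06  0.59  1.09]
turn 1.3  shift x -0.0433 y 0.0536 z 0.0014
-165.15428606890111 0.06226083066744986
```

Emit:
play_rows:
  commands:
    - [0,0,0,0]
    - [0,0,0,0]
    - [0,0,-0.02,0]
    - [0,0,-0.04,0]
    - [0,0,-0.04,0]
    - [0,-0.02,-0.04,0]
    - [0.02,0,0,0]
    - [0,0,0,0]
  claw: 0.06

```text
t: 20.7
eef_pos: [0.4197, 0.2459, 0.3599]
tool_rot: [0.001, -0.125, 0.992, 0.0]
contact_force: [-0.1, 0.6, -0.4]
gripper_width: 0.704
```

```bash
python3 ang.py
python3 - <<'E'
from h import *
c=cam('side'); cv2.imwrite('pics/s7.png',cv2.resize(c['frame'][320:410,220:330],None,fx=7,fy=6.6,interpolation=cv2.INTER_CUBIC))
P=cloud(c); d=P[...,:2]-[.4960,.2865]; r=np.hypot(d[...,0],d[...,1])
m=(np.abs(P[...,2]-.066)<.004)&(r>.046)&(r<.07)&(P[...,0]<.5); print(m.sum(),P[m].mean(0), cv2.minAreaRect((P[m][:,:2]*1000).astype('float32')))
x=P[m].mean(0)[:2]-[.4960,.2865]; print(np.degrees(np.arctan2(x[1],x[0])))
E
```

```text
marker all 49 ang 107.5 r 0.0336 0.052
marker top 37 ang 107.4 r 0.0336 0.0475
white 11 [271.4 365.9] ang 106.5 r 0.0281 0.0316 z 0.06
stripe 11 103.8 0.008698887089320002 0.01707460949260432
84 [0.44100052 0.27383179 0.06570304] ((441.2265319824219, 273.13482666015625), (17.62052345275879, 9.900514602661133), 8.185628890991211)
-167.0291011252497
```

View pics/s7.png

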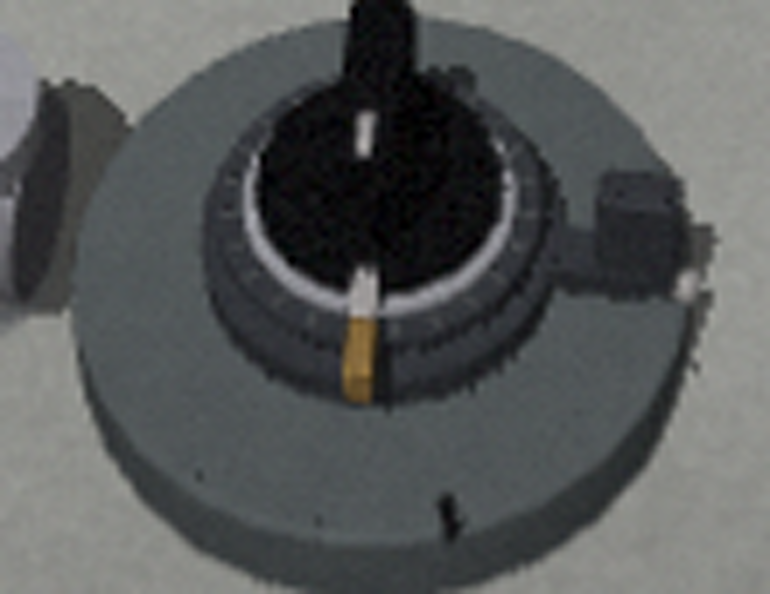

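Run:
```python
from h import *
c=cam('side'); a=cv2.imread('pics/side0.png')[335:380,285:335]; b=c['frame'][335:380,285:335]
cv2.imwrite('pics/cmp.png',np.clip(cv2.resize(np.hstack([a,b]),None,fx=7,fy=7,interpolation=cv2.INTER_CUBIC)*1.5,0,255).astype('uint8'))
```

```text
(no output)
```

View pics/cmp.png

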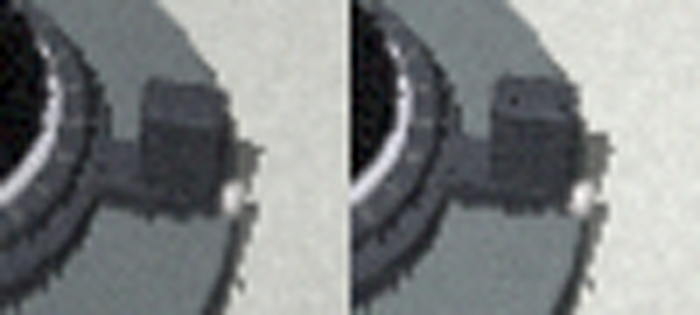

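The collar tab is back at the white mark, same as the start picture, and the pointer is still on the marker. Now the plinths, measured from both views.

```bash
cat > pl.py <<'E'
from h import *
def find(n,zlo=.004,zhi=.03):
    c=cam(n);f=c['frame'].astype(int);P=cloud(c); out=[]
    m=((f[...,2]>f[...,0]*1.6)&(f[...,1]>f[...,0]*1.15)&(f[...,2]<110)&(f[...,2]>25)&(P[...,2]>zlo)&(P[...,2]<zhi)&(P[...,1]<.2)&(P[...,1]>-.5)&(P[...,0]>.3)&(P[...,0]<.9)).astype('uint8')
    N,l,st,ce=cv2.connectedComponentsWithStats(m)
    for i in range(1,N):
        if st[i,4]<60: continue
        q=P[l==i]; q=q[np.isfinite(q[:,0])]
        top=q[q[:,2]>np.percentile(q[:,2],90)-.005][:,:2]
        (x,y),(w,h),a=cv2.minAreaRect((top*1000).astype('float32')); 
        if w<h: a+=90;w,h=h,w
        print(n,st[i,4],'c',round(x/1000,4),round(y/1000,4),'sz',round(w),round(h),'long',round(a%180,1),'ztop',np.percentile(q[:,2],90).round(4),'px',ce[i].round())
if __name__=='__main__':
    find('top');find('side'); print('on bar');find('top',.05,.08);find('side',.05,.08)
E
python3 pl.py
python3 - <<'E'
from h import *
c=cam('side');P=cloud(c);f=c['frame'].astype(int)
m=(np.abs(P[...,2]-.045)<.006)&(P[...,0]>.55)&(P[...,0]<.75)&(P[...,1]<.1)&(P[...,1]>-.33)&(f.min(-1)>90)
m=cv2.morphologyEx(m.astype('uint8'),cv2.MORPH_OPEN,np.ones((3,3)))
N,l,st,ce=cv2.connectedComponentsWithStats(m); i=1+np.argmax(st[1:,4])
pts=np.argwhere(l==i)[:,::-1]; print(st[i],cv2.minAreaRect((onplane(c,pts,.045)[:,:2]*1000).astype('float32')))
E
python3 go.py .497 -.009 .28 54
```

```text
top 240 c 0.4969 -0.0092 sz 46 29 long 146.2 ztop 0.0231 px [282. 244.]
top 245 c 0.478 -0.1142 sz 48 31 long 173.5 ztop 0.023 px [320. 250.]
top 259 c 0.4619 -0.229 sz 45 34 long 179.6 ztop 0.0228 px [361. 256.]
top 251 c 0.4664 -0.3495 sz 46 31 long 85.1 ztop 0.0225 px [402. 254.]
top 122 c 0.3537 -0.1597 sz 77 16 long 172.8 ztop 0.0217 px [336. 296.]
side 120 c 0.3349 -0.1523 sz 33 10 long 173.2 ztop 0.0198 px [406. 225.]
side 60 c 0.3586 -0.0661 sz 38 25 long 179.3 ztop 0.0218 px [398. 246.]
side 139 c 0.5112 -0.0026 sz 34 16 long 128.9 ztop 0.0216 px [319. 248.]
on bar
[241 162  69  82 918] ((649.2520751953125, -113.27912902832031), (374.2099609375, 26.513038635253906), 87.08356475830078)
t 21.1 eef [0.421  0.2468 0.3581] phi -165.6 tilt 0.06 F [-0.1  0.2 -0.6] T [ 0.02 -0.   -0.04] g 0.703 q [-0.59  0.23 -0.08  2.04  0.02  0.88  1.14]
turn 140.4  shift x -0.1622 y 0.2119 z 0.0781
```

Emit:
play_rows:
  commands:
    - [0,0,0,8.15]
    - [0,0,0,8.15]
    - [0,0,0,8.15]
    - [0,0,0,8.15]
    - [0,0,0,8.15]
    - [0,0,0,8.15]
    - [0,0,0,0]
  claw: 0.065
  force: 40

```text
t: 21.8
eef_pos: [0.4208, 0.2467, 0.3584]
tool_rot: [-0.0, 0.297, 0.955, -0.0]
contact_force: [-0.1, -0.7, -0.0]
gripper_width: 0.761
```

```bash
python3 go.py .497 -.007 .26 145.5
```

```text
t 21.8 eef [0.4208 0.2467 0.3584] phi 145.4 tilt 0.03 F [-0.1 -0.7 -0. ] T [ 0.02 -0.06  0.02] g 0.761 q [-0.7   0.22  0.05  2.04 -0.01  0.87  0.32]
turn -0.1  shift x -0.2065 y -0.1660 z 0.0984
```

Emit:
play_rows:
  commands:
    - [-0.034,-0.0277,0,0]
    - [-0.0345,-0.0277,0,0]
    - [-0.0345,-0.0277,0,0]
    - [-0.0345,-0.0277,0.02,0]
    - [-0.0345,-0.0276,0.03,0]
    - [-0.0345,-0.0276,0.03,0]
    - [0,0,0.018,0]
    - [0,0,0,0]
    - [0,0,0,0]

```text
t: 22.7
eef_pos: [0.4952, -0.0013, 0.2645]
tool_rot: [-0.0, 0.295, 0.955, 0.0]
contact_force: [-0.1, -0.9, -0.2]
gripper_width: 0.761
```

```bash
python3 go.py .497 -.007 .180 145.5
python3 - <<'E'
from h import *
c=cam('side'); cv2.imwrite('pics/p1.png',cv2.resize(c['frame'][150:320,230:430],None,fx=3.5,fy=3.5))
E
```

```text
t 22.7 eef [ 0.4952 -0.0013  0.2645] phi 145.6 tilt 0.05 F [-0.1 -0.9 -0.2] T [-0.01 -0.02 -0.05] g 0.761 q [-0.27  0.38  0.18  2.11 -0.11  0.66  0.95]
turn 0.1  shift x -0.0047 y -0.0037 z 0.0845
```

View pics/p1.png

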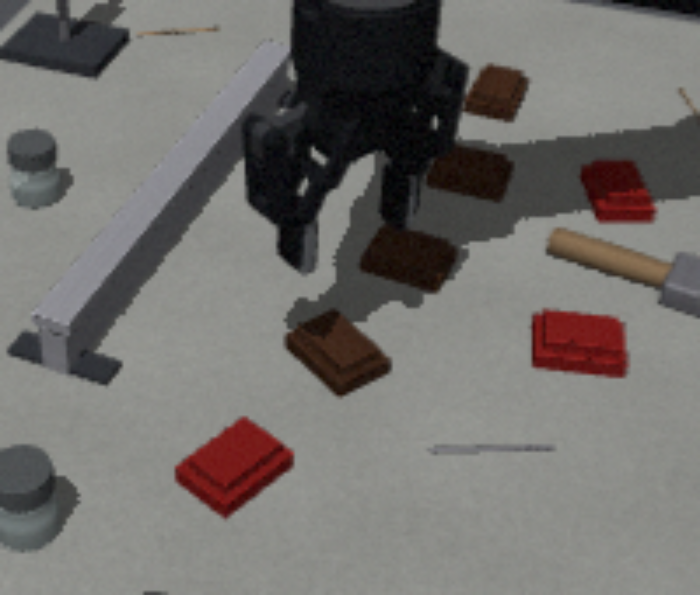

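The plinth is below with the fingers still about 9 cm up, so the offset is perspective. Descend.

Emit:
play_rows:
  commands:
    - [-0.0047,-0.0037,0.02,0]
    - [0,0,0.03,0]
    - [0,0,0.02,0]
    - [0,0,0.012,0]
    - [0,0,0.004,0]
    - [0,0,0,0]
    - [0,0,0,0]

```text
t: 23.45
eef_pos: [0.4974, -0.0074, 0.1795]
tool_rot: [0.001, 0.297, 0.955, 0.0]
contact_force: [1.2, 0.8, -0.7]
gripper_width: 0.761
```

Emit:
play_rows:
  commands:
    - [0,0,0,0]
    - [0,0,0,0]
    - [0,0,0,0]
    - [0,0,0,0]
    - [0,0,0,0]
    - [0,0,0,0]
  claw: 0.0
  force: 40

```text
t: 24.05
eef_pos: [0.4972, -0.0076, 0.1795]
tool_rot: [0.001, 0.297, 0.955, 0.0]
contact_force: [-1.4, 0.2, 8.1]
gripper_width: 0.451
```

```bash
python3 go.py .497 -.007 .180 145.5
```

```text
t 24.05 eef [ 0.4972 -0.0076  0.1795] phi 145.5 tilt 0.08 F [-1.4  0.2  8.1] T [0.04 0.38 0.04] g 0.451 q [-0.22  0.54  0.14  2.14 -0.16  0.47  1.  ]
turn -0.0  shift x 0.0005 y 0.0004 z -0.0005
```

Held (40 mm). Lift, align to the bar, carry to slot 1.

Emit:
play_rows:
  commands:
    - [0,0,-0.02,0]
    - [0,0,-0.03,0]
    - [0,0,-0.04,0]
    - [0,0,-0.02,8.4]
    - [0,0,0,8.4]
    - [0,0,0,8.4]
    - [0,0,0,8.4]
    - [0,0,0,8.4]
    - [0,0,0,8.4]
    - [0,0,0,8.2]
    - [0,0,0,0]
    - [0,0,0,0]

```text
t: 25.25
eef_pos: [0.4968, -0.0075, 0.2886]
tool_rot: [0.0, 0.725, 0.689, 0.0]
contact_force: [0.2, 0.1, -1.1]
gripper_width: 0.445
```

```bash
python3 go.py .6544 .0038 .28 86.9
```

```text
t 25.25 eef [ 0.4968 -0.0075  0.2886] phi 87.1 tilt 0.0 F [ 0.2  0.1 -1.1] T [ 0.   -0.05 -0.02] g 0.445 q [-0.48  0.37  0.44  2.1  -0.24  0.72  0.07]
turn 0.2  shift x 0.0198 y 0.1568 z 0.0086
```

Emit:
play_rows:
  commands:
    - [0.004,0.0314,0,0.2]
    - [0.004,0.0314,0,0]
    - [0.004,0.0314,0,0]
    - [0.004,0.0314,0,0]
    - [0.004,0.0312,0.0086,0]
    - [0,0,0,0]
    - [0,0,0,0]
    - [0,0,0,0]

```text
t: 26.05
eef_pos: [0.6536, 0.0029, 0.2798]
tool_rot: [-0.0, 0.727, 0.686, -0.0]
contact_force: [0.2, -0.8, -0.9]
gripper_width: 0.45
```

```bash
python3 go.py .6544 .0038 .2265 86.9;python3 - <<'E'
from h import *
c=cam('side'); cv2.imwrite('pics/p2.png',cv2.resize(c['frame'][120:300,180:400],None,fx=3.3,fy=3.3))
E
```

```text
t 26.05 eef [0.6536 0.0029 0.2798] phi 86.7 tilt 0.07 F [ 0.2 -0.8 -0.9] T [-0.03 -0.01 -0.02] g 0.45 q [-0.39  0.61  0.41  1.73 -0.31  0.87  0.1 ]
turn -0.2  shift x 0.0009 y 0.0007 z 0.0533
```

View pics/p2.png

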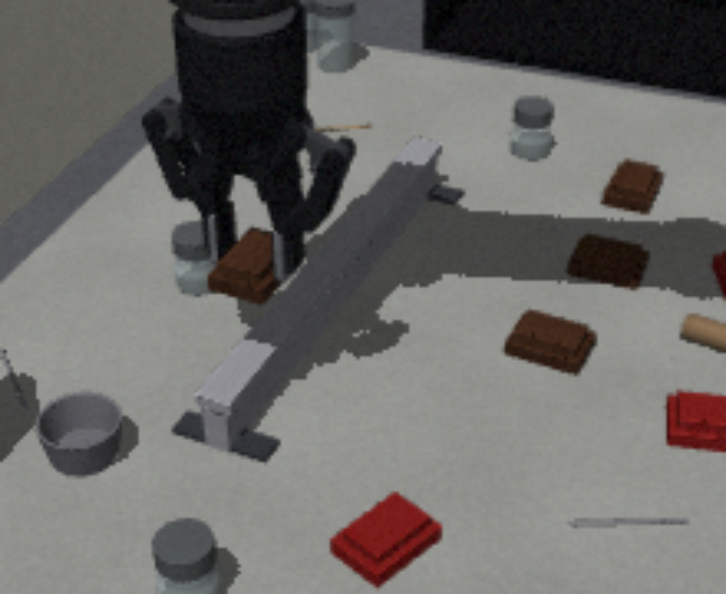

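Plinth in hand is aligned with and above the bar. Lower it.

Emit:
play_rows:
  commands:
    - [0.0009,0.0007,0.02,0]
    - [0,0,0.02,0]
    - [0,0,0.008,0]
    - [0,0,0.005,0]
    - [0,0,0,0]
    - [0,0,0,0]

```text
t: 26.7
eef_pos: [0.6556, 0.0041, 0.2278]
tool_rot: [0.0, 0.727, 0.686, 0.0]
contact_force: [-0.3, 0.7, -1.1]
gripper_width: 0.448
```

```bash
python3 go.py .6544 .0038 .2260 86.9
```

```text
t 26.7 eef [0.6556 0.0041 0.2278] phi 86.7 tilt 0.07 F [-0.3  0.7 -1.1] T [ 0.02 -0.05  0.01] g 0.448 q [-0.37  0.67  0.38  1.75 -0.34  0.78  0.12]
turn -0.2  shift x -0.0003 y -0.0012 z 0.0018
```

Emit:
play_rows:
  commands:
    - [0,-0.001,0.002,0]
    - [0,0,0.001,0]
    - [0,0,0,0]

```text
t: 27.0
eef_pos: [0.6545, 0.0042, 0.2247]
tool_rot: [0.0, 0.727, 0.686, 0.0]
contact_force: [-1.3, 0.1, 4.2]
gripper_width: 0.449
```

```bash
python3 go.py .6544 .0038 .2250 86.9
```

```text
t 27.0 eef [0.6545 0.0042 0.2247] phi 86.7 tilt 0.04 F [-1.3  0.1  4.2] T [ 0.07  0.36 -0.05] g 0.449 q [-0.37  0.68  0.38  1.76 -0.34  0.77  0.12]
turn -0.2  shift x -0.0004 y -0.0000 z -0.0003
```

Emit:
play_rows:
  commands:
    - [0,0,0,0]
    - [0,0,0,0]
    - [0,0,0,0]
    - [0,0,-0.03,0]
    - [0,0,-0.04,0]
    - [0,0,-0.02,-8]
    - [0,0,0,-8]
    - [0,0,0,-8]
    - [0,0,0,-8]
    - [0,0,0,-8]
    - [0,0,0,-8]
    - [0,0,0,-8]
    - [0,0,0,-8]
    - [0,0,0,-8]
    - [0,0,0,-8]
    - [0,0,0,-7]
    - [0,0,0,0]
  claw: 0.062

```text
t: 28.7
eef_pos: [0.6542, 0.0039, 0.3138]
tool_rot: [-0.0, 0.055, 0.998, 0.0]
contact_force: [0.1, -0.7, -0.7]
gripper_width: 0.723
```

```bash
python3 go.py .478 -.112 .26 173.7; python3 pl.py
```

```text
t 28.7 eef [0.6542 0.0039 0.3138] phi 173.7 tilt 0.02 F [ 0.1 -0.7 -0.7] T [-0.03  0.04 -0.02] g 0.723 q [-0.14  0.53  0.06  1.69 -0.04  0.92  1.39]
turn -0.0  shift x 0.1625 y -0.1346 z 0.0538
top 248 c 0.4766 -0.1156 sz 49 36 long 169.3 ztop 0.0233 px [320. 250.]
top 255 c 0.4633 -0.2305 sz 48 31 long 179.5 ztop 0.0235 px [360. 256.]
top 208 c 0.468 -0.3499 sz 44 32 long 87.7 ztop 0.0229 px [403. 254.]
top 62 c 0.3538 -0.1648 sz 76 10 long 175.0 ztop 0.0207 px [338. 294.]
side 151 c 0.4687 -0.3463 sz 44 29 long 86.7 ztop 0.022 px [371. 176.]
side 261 c 0.4643 -0.2282 sz 45 32 long 178.9 ztop 0.0215 px [364. 198.]
side 319 c 0.4816 -0.1132 sz 46 32 long 175.8 ztop 0.0217 px [346. 223.]
on bar
side 327 c 0.6548 0.0064 sz 46 30 long 87.4 ztop 0.0667 px [257. 221.]
```

Emit:
play_rows:
  commands:
    - [0.0325,-0.027,0,0]
    - [0.0325,-0.027,0,0]
    - [0.0325,-0.027,0,0]
    - [0.0325,-0.027,0.02,0]
    - [0.0325,-0.027,0.034,0]
    - [0,0,0,0]
    - [0,0,0,0]

```text
t: 29.6
eef_pos: [0.48, -0.1107, 0.2622]
tool_rot: [-0.001, 0.057, 0.998, -0.0]
contact_force: [0.6, 0.3, -0.4]
gripper_width: 0.726
```

```bash
python3 go.py .479 -.113 .179 174.2
```

```text
t 29.6 eef [ 0.48   -0.1107  0.2622] phi 173.5 tilt 0.07 F [ 0.6  0.3 -0.4] T [ 0.05 -0.04  0.01] g 0.726 q [ 0.04  0.38  0.07  2.11 -0.04  0.65  1.6 ]
turn -0.7  shift x 0.0007 y -0.0024 z 0.0832
```

Emit:
play_rows:
  commands:
    - [0.0007,-0.0024,0.02,-0.7]
    - [0,0,0.03,0]
    - [0,0,0.02,0]
    - [0,0,0.011,0]
    - [0,0,0.0025,0]
    - [0,0,0,0]
    - [0,0,0,0]

```text
t: 30.3
eef_pos: [0.4804, -0.1124, 0.18]
tool_rot: [0.001, 0.049, 0.999, -0.0]
contact_force: [0.1, 0.4, -0.3]
gripper_width: 0.726
```

Emit:
play_rows:
  commands:
    - [0,0,0,0]
    - [0,0,0,0]
    - [0,0,0,0]
    - [0,0,0,0]
    - [0,0,0,0]
    - [0,0,0,0]
  claw: 0.0

```text
t: 30.9
eef_pos: [0.4801, -0.1126, 0.1802]
tool_rot: [0.001, 0.049, 0.999, -0.0]
contact_force: [-2.4, -0.4, 6.7]
gripper_width: 0.449
```

Emit:
play_rows:
  commands:
    - [0,0,-0.02,0]
    - [0,0,-0.03,0]
    - [0,0,-0.04,0]
    - [0,0,-0.02,8]
    - [0,0,0,8]
    - [0,0,0,8]
    - [0,0,0,8]
    - [0,0,0,8]
    - [0,0,0,8]
    - [0,0,0,8]
    - [0,0,0,8]
    - [0,0,0,8]
    - [0,0,0,8]
    - [0,0,0,7.3]
    - [0,0,0,0]

```text
t: 32.4
eef_pos: [0.4796, -0.1123, 0.2893]
tool_rot: [0.0, 0.725, 0.688, 0.0]
contact_force: [-0.4, 0.1, -0.7]
gripper_width: 0.447
```

```bash
python3 go.py .650 -.076 .28 86.9
```

```text
t 32.4 eef [ 0.4796 -0.1123  0.2893] phi 87.0 tilt 0.02 F [-0.4  0.1 -0.7] T [-0.04 -0.02 -0.01] g 0.447 q [-0.25  0.36  0.43  2.11 -0.22  0.72  0.27]
turn 0.1  shift x 0.0455 y 0.1682 z 0.0093
```

Emit:
play_rows:
  commands:
    - [0.0091,0.0337,0,0.1]
    - [0.0091,0.0337,0,0]
    - [0.0091,0.0337,0,0]
    - [0.0091,0.0337,0,0]
    - [0.0091,0.0334,0.0093,0]
    - [0,0,0,0]
    - [0,0,0,0]

```text
t: 33.1
eef_pos: [0.65, -0.0757, 0.2791]
tool_rot: [-0.0, 0.725, 0.689, -0.0]
contact_force: [-0.6, -0.7, -1.4]
gripper_width: 0.447
```

```bash
python3 go.py .650 -.076 .2275 86.9
```

```text
t 33.1 eef [ 0.65   -0.0757  0.2791] phi 87.1 tilt 0.07 F [-0.6 -0.7 -1.4] T [-0.03  0.03  0.04] g 0.447 q [-0.25  0.6   0.39  1.73 -0.29  0.86  0.21]
turn 0.2  shift x -0.0003 y 0.0000 z 0.0516
```

Emit:
play_rows:
  commands:
    - [0,0,0.02,0]
    - [0,0,0.02,0]
    - [0,0,0.009,0]
    - [0,0,0.0035,0]
    - [0,0,0.0015,0]
    - [0,0,0,0]
    - [0,0,0,0]

```text
t: 33.8
eef_pos: [0.6503, -0.076, 0.2267]
tool_rot: [0.0, 0.726, 0.688, 0.001]
contact_force: [0.6, -0.8, -0.3]
gripper_width: 0.446
```

```bash
python3 go.py .650 -.076 .2252 86.9
```

```text
t 33.8 eef [ 0.6503 -0.076   0.2267] phi 87.0 tilt 0.08 F [ 0.6 -0.8 -0.3] T [ 0.    0.01 -0.01] g 0.446 q [-0.23  0.67  0.36  1.75 -0.32  0.77  0.23]
turn 0.1  shift x -0.0000 y -0.0003 z 0.0015
```

Emit:
play_rows:
  commands:
    - [0,0,0.0015,0]
    - [0,0,0,0]
    - [0,0,0,0]

```text
t: 34.1
eef_pos: [0.6505, -0.076, 0.2253]
tool_rot: [0.0, 0.726, 0.688, 0.001]
contact_force: [-1.9, 0.9, 5.7]
gripper_width: 0.448
```

Emit:
play_rows:
  commands:
    - [0,0,0,0]
    - [0,0,0,0]
    - [0,0,0,0]
    - [0,0,-0.03,0]
    - [0,0,-0.04,0]
    - [0,0,-0.02,-8.4]
    - [0,0,0,-8.4]
    - [0,0,0,-8.4]
    - [0,0,0,-8.4]
    - [0,0,0,-8.4]
    - [0,0,0,-8.4]
    - [0,0,0,-8.4]
    - [0,0,0,-8.4]
    - [0,0,0,-8.4]
    - [0,0,0,-8.4]
    - [0,0,0,-8.4]
    - [0,0,0,0]
  claw: 0.062

```text
t: 35.8
eef_pos: [0.6499, -0.0763, 0.314]
tool_rot: [-0.0, 0.005, 1.0, 0.0]
contact_force: [0.2, 0.2, -0.4]
gripper_width: 0.727
```

```bash
python3 pl.py;python3 go.py .4635 -.229 .26 179.4
```

```text
top 259 c 0.4618 -0.2314 sz 45 29 long 179.8 ztop 0.0232 px [361. 256.]
top 187 c 0.4667 -0.3506 sz 45 26 long 85.3 ztop 0.0233 px [403. 254.]
side 120 c 0.4684 -0.3474 sz 46 30 long 86.1 ztop 0.0218 px [371. 176.]
side 251 c 0.4634 -0.2286 sz 46 32 long 173.7 ztop 0.0217 px [364. 199.]
on bar
top 242 c 0.6535 0.0018 sz 45 31 long 88.3 ztop 0.0678 px [277. 188.]
side 270 c 0.6508 -0.0728 sz 44 29 long 87.7 ztop 0.0668 px [273. 202.]
side 328 c 0.6547 0.007 sz 46 29 long 86.0 ztop 0.0669 px [257. 220.]
t 36.0 eef [ 0.65   -0.0759  0.3141] phi 179.2 tilt 0.01 F [ 0.9  0.3 -0.6] T [ 0.04 -0.   -0.03] g 0.724 q [ 0.01  0.53  0.01  1.69 -0.01  0.92  1.58]
turn -0.2  shift x 0.1849 y -0.1550 z 0.0541
```

Emit:
play_rows:
  commands:
    - [0.037,-0.031,0,0]
    - [0.037,-0.031,0,0]
    - [0.037,-0.031,0,0]
    - [0.037,-0.031,0.02,0]
    - [0.037,-0.031,0.034,0]
    - [0,0,0,0]
    - [0,0,0,0]

```text
t: 36.7
eef_pos: [0.4699, -0.2234, 0.2659]
tool_rot: [-0.001, 0.007, 1.0, 0.0]
contact_force: [0.5, 0.3, -0.1]
gripper_width: 0.723
```

```bash
python3 go.py .463 -.229 .18 179.4
```

```text
t 36.7 eef [ 0.4699 -0.2234  0.2659] phi 179.1 tilt 0.07 F [ 0.5  0.3 -0.1] T [ 0.02 -0.    0.02] g 0.723 q [ 0.3   0.41  0.03  2.04 -0.02  0.69  1.9 ]
turn -0.3  shift x 0.0068 y -0.0056 z 0.0859
```

Emit:
play_rows:
  commands:
    - [0.0068,-0.0056,0.02,0]
    - [0,0,0.03,0]
    - [0,0,0.02,0]
    - [0,0,0.011,0]
    - [0,0,0.004,0]
    - [0,0,0,0]
    - [0,0,0,0]

```text
t: 37.4
eef_pos: [0.4645, -0.2283, 0.1822]
tool_rot: [0.001, 0.005, 1.0, -0.0]
contact_force: [-0.5, 0.5, 1.4]
gripper_width: 0.727
```

Emit:
play_rows:
  commands:
    - [0,0,0,0]
    - [0,0,0,0]
    - [0,0,0,0]
    - [0,0,0,0]
    - [0,0,0,0]
    - [0,0,0,0]
  claw: 0.0

```text
t: 38.0
eef_pos: [0.4642, -0.2285, 0.1825]
tool_rot: [0.001, 0.006, 1.0, -0.0]
contact_force: [-1.1, -0.0, 7.0]
gripper_width: 0.44
```

Emit:
play_rows:
  commands:
    - [0,0,-0.02,0]
    - [0,0,-0.03,0]
    - [0,0,-0.04,0]
    - [0,0,-0.02,8.4]
    - [0,0,0,8.4]
    - [0,0,0,8.4]
    - [0,0,0,8.4]
    - [0,0,0,8.4]
    - [0,0,0,8.4]
    - [0,0,0,8.4]
    - [0,0,0,8.4]
    - [0,0,0,8.4]
    - [0,0,0,8.4]
    - [0,0,0,8.4]
    - [0,0,0,0]

```text
t: 39.5
eef_pos: [0.4638, -0.2282, 0.2916]
tool_rot: [0.0, 0.726, 0.688, 0.0]
contact_force: [-0.1, 0.8, -0.8]
gripper_width: 0.439
```

```bash
python3 go.py .6459 -.156 .28 86.9
```

```text
t 39.5 eef [ 0.4638 -0.2282  0.2916] phi 86.9 tilt 0.02 F [-0.1  0.8 -0.8] T [ 0.01 -0.02  0.04] g 0.439 q [-0.01  0.39  0.42  2.06 -0.23  0.74  0.51]
turn -0.0  shift x 0.0819 y 0.1780 z 0.0116
```

Emit:
play_rows:
  commands:
    - [0.0164,0.0356,0,0]
    - [0.0164,0.0356,0,0]
    - [0.0164,0.0356,0,0]
    - [0.0164,0.0356,0,0]
    - [0.0163,0.0356,0.01,0]
    - [0,0,0,0]
    - [0,0,0,0]
    - [0,0,0,0]

```text
t: 40.3
eef_pos: [0.6448, -0.1571, 0.2814]
tool_rot: [-0.0, 0.726, 0.688, -0.0]
contact_force: [-0.1, 0.3, -0.9]
gripper_width: 0.435
```

```bash
python3 go.py .6459 -.156 .229 86.9
python3 - <<'E'
from h import *
c=cam('side'); cv2.imwrite('pics/p3.png',cv2.resize(c['frame'][120:300,180:400],None,fx=3.3,fy=3.3))
E
```

```text
t 40.3 eef [ 0.6448 -0.1571  0.2814] phi 87.0 tilt 0.06 F [-0.1  0.3 -0.9] T [ 0.   -0.01 -0.02] g 0.435 q [-0.12  0.61  0.38  1.71 -0.28  0.88  0.33]
turn 0.1  shift x 0.0012 y 0.0010 z 0.0524
```

View pics/p3.png

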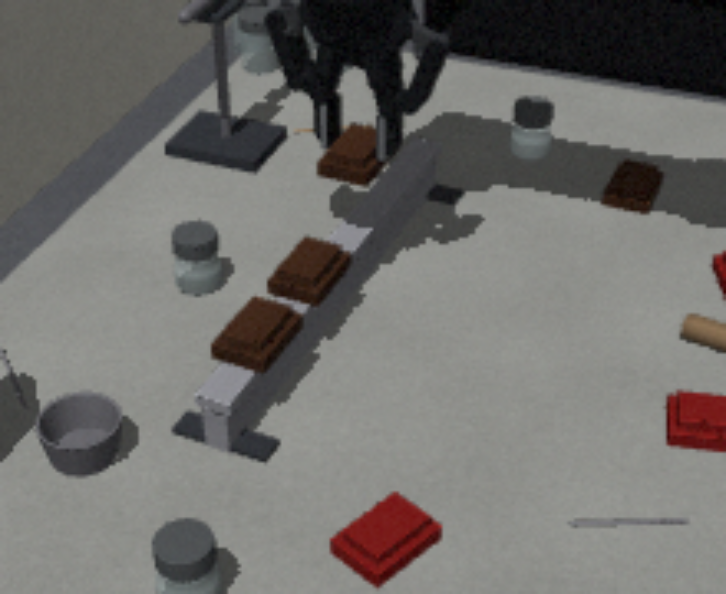

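Two plinths sit on the bar with a gap between them, and the third is held level above its slot. Lower it.

Emit:
play_rows:
  commands:
    - [0.0012,0.001,0.02,0]
    - [0,0,0.02,0]
    - [0,0,0.008,0]
    - [0,0,0.0035,0]
    - [0,0,0.0015,0]
    - [0,0,0,0]
    - [0,0,0,0]

```text
t: 41.05
eef_pos: [0.6472, -0.155, 0.2292]
tool_rot: [0.001, 0.726, 0.688, 0.0]
contact_force: [1.1, -0.6, -1.2]
gripper_width: 0.439
```

```bash
python3 go.py .6459 -.156 .2275 86.9
```

```text
t 41.05 eef [ 0.6472 -0.155   0.2292] phi 87.0 tilt 0.08 F [ 1.1 -0.6 -1.2] T [0.01 0.04 0.02] g 0.439 q [-0.11  0.68  0.35  1.72 -0.31  0.79  0.34]
turn 0.1  shift x -0.0010 y -0.0013 z 0.0017
```

Emit:
play_rows:
  commands:
    - [-0.001,-0.001,0.001,0]
    - [0,0,0.001,0]
    - [0,0,0,0]
    - [0,0,0,0]

```text
t: 41.45
eef_pos: [0.6461, -0.156, 0.2276]
tool_rot: [0.0, 0.726, 0.688, 0.0]
contact_force: [-2.9, 0.3, 7.6]
gripper_width: 0.437
```

```bash
python3 go.py .6459 -.156 .2275 86.9
```

```text
t 41.45 eef [ 0.6461 -0.156   0.2276] phi 87.0 tilt 0.06 F [-2.9  0.3  7.6] T [ 0.15  0.54 -0.04] g 0.437 q [-0.1   0.68  0.35  1.73 -0.31  0.79  0.35]
turn 0.1  shift x -0.0000 y -0.0002 z 0.0001
```

Emit:
play_rows:
  commands:
    - [0,0,0,0]
    - [0,0,0,0]
    - [0,0,0,0]
    - [0,0,-0.03,0]
    - [0,0,-0.04,0]
    - [0,0,-0.02,0]
    - [0,0,0,0]
  claw: 0.062

```text
t: 42.15
eef_pos: [0.647, -0.1564, 0.3199]
tool_rot: [0.002, 0.726, 0.688, 0.002]
contact_force: [0.4, 0.4, 0.4]
gripper_width: 0.723
```

```bash
python3 pl.py;python3 go.py .468 -.348 .26 86.5
```

```text
top 223 c 0.4662 -0.3505 sz 44 28 long 88.0 ztop 0.0228 px [401. 254.]
side 159 c 0.4681 -0.3468 sz 48 29 long 85.7 ztop 0.0216 px [371. 177.]
on bar
top 260 c 0.6509 0.0036 sz 49 34 long 86.0 ztop 0.0675 px [278. 187.]
top 256 c 0.6464 -0.0768 sz 46 34 long 91.3 ztop 0.068 px [306. 188.]
side 245 c 0.6469 -0.1519 sz 49 29 long 87.3 ztop 0.0669 px [287. 185.]
side 280 c 0.6507 -0.074 sz 47 29 long 85.8 ztop 0.0666 px [273. 201.]
side 327 c 0.6545 0.0061 sz 46 29 long 86.0 ztop 0.0666 px [257. 221.]
t 42.35 eef [ 0.6454 -0.1555  0.3149] phi 87.0 tilt 0.14 F [-0.7  0.3 -0.9] T [ 0.01  0.01 -0.02] g 0.726 q [-0.14  0.58  0.4   1.68 -0.27  0.94  0.31]
turn 0.5  shift x -0.2030 y -0.1653 z 0.0549
```

Emit:
play_rows:
  commands:
    - [-0.034,-0.0275,0,0.3]
    - [-0.034,-0.0275,0,0]
    - [-0.034,-0.0275,0,0]
    - [-0.034,-0.0275,0,0]
    - [-0.034,-0.0275,0.02,0]
    - [-0.033,-0.0278,0.034,0]
    - [0,0,0,0]
    - [0,0,0,0]

```text
t: 43.15
eef_pos: [0.4704, -0.3466, 0.2636]
tool_rot: [-0.002, 0.728, 0.685, -0.001]
contact_force: [0.5, 0.2, -0.4]
gripper_width: 0.724
```

```bash
python3 go.py .468 -.348 .181 86.6
```

```text
t 43.15 eef [ 0.4704 -0.3466  0.2636] phi 86.5 tilt 0.23 F [ 0.5  0.2 -0.4] T [ 0.   -0.04 -0.04] g 0.724 q [ 0.22  0.53  0.4   1.91 -0.29  0.76  0.73]
turn -0.1  shift x -0.0015 y -0.0023 z 0.0826
```

Emit:
play_rows:
  commands:
    - [-0.0015,-0.0018,0.02,0]
    - [0,0,0.03,0]
    - [0,0,0.02,0]
    - [0,0,0.011,0]
    - [0,0,0.002,0]
    - [0,0,0,0]
    - [0,0,0,0]

```text
t: 43.85
eef_pos: [0.4707, -0.3477, 0.1834]
tool_rot: [0.001, 0.727, 0.686, 0.0]
contact_force: [-0.0, -0.6, 0.7]
gripper_width: 0.73
```

Emit:
play_rows:
  commands:
    - [0,0,0,0]
    - [0,0,0,0]
    - [0,0,0,0]
    - [0,0,0,0]
    - [0,0,0,0]
    - [0,0,0,0]
  claw: 0.0

```text
t: 44.45
eef_pos: [0.4696, -0.3484, 0.1851]
tool_rot: [0.0, 0.728, 0.686, 0.0]
contact_force: [-6.8, 4.2, 22.3]
gripper_width: 0.337
```

Emit:
play_rows:
  commands:
    - [0,0,-0.02,0]
    - [0,0,-0.03,0]
    - [0,0,-0.04,0]
    - [0,0,-0.02,0]
    - [0,0,0,0]
    - [0,0,0,0]

```text
t: 45.05
eef_pos: [0.47, -0.3473, 0.2926]
tool_rot: [0.0, 0.727, 0.686, 0.0]
contact_force: [0.3, -0.3, -0.8]
gripper_width: 0.333
```

```bash
python3 go.py .6416 -.236 .28 86.9
```

```text
t 45.05 eef [ 0.47   -0.3473  0.2926] phi 86.7 tilt 0.05 F [ 0.3 -0.3 -0.8] T [ 0.02 -0.    0.07] g 0.333 q [ 0.21  0.49  0.43  1.9  -0.27  0.81  0.72]
turn -0.2  shift x 0.1205 y 0.1654 z 0.0126
```

The opening now reads about 29 mm, so the fingers closed on the 30 mm step rather than the slab. Let me look.

Run:
```python
from h import *
c=cam('side'); cv2.imwrite('pics/p4.png',cv2.resize(c['frame'][90:220,290:450],None,fx=4.5,fy=4.5))
```

```text
(no output)
```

View pics/p4.png

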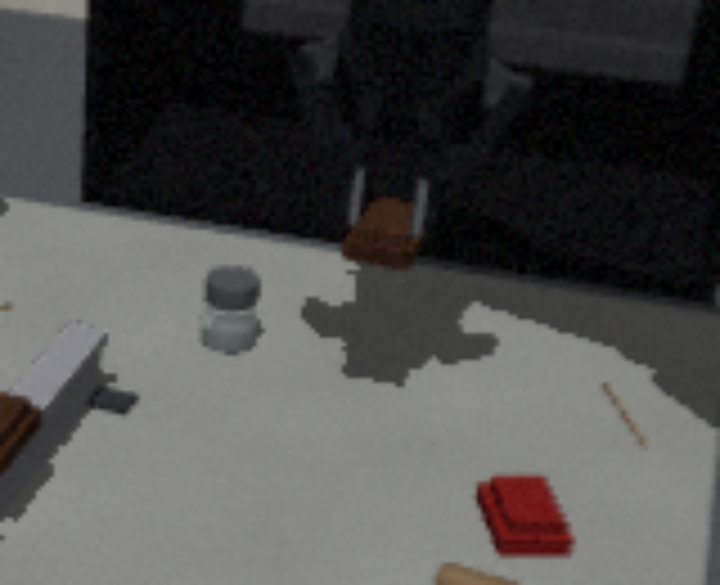

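The plinth is held level by its step at crop (380,235), which is fine. Carry it to slot 4.

Emit:
play_rows:
  commands:
    - [0.024,0.0331,0,0]
    - [0.0241,0.0331,0,0]
    - [0.0241,0.0331,0,0]
    - [0.0241,0.0331,0,0]
    - [0.0241,0.033,0.01,0]
    - [0,0,0,0]
    - [0,0,0,0]
    - [0,0,0,0]

```text
t: 45.9
eef_pos: [0.6408, -0.2382, 0.2812]
tool_rot: [-0.001, 0.728, 0.686, -0.001]
contact_force: [-0.5, 0.1, -0.4]
gripper_width: 0.335
```

```bash
python3 go.py .6416 -.236 .233 86.9
python3 - <<'E'
from h import *
c=cam('side'); cv2.imwrite('pics/p5.png',cv2.resize(c['frame'][90:220,230:390],None,fx=4.5,fy=4.5))
E
```

```text
t 45.9 eef [ 0.6408 -0.2382  0.2812] phi 86.6 tilt 0.16 F [-0.5  0.1 -0.4] T [-0.05  0.06 -0.02] g 0.335 q [-0.01  0.65  0.4   1.65 -0.3   0.91  0.45]
turn -0.3  shift x 0.0022 y 0.0007 z 0.0482
```

View pics/p5.png

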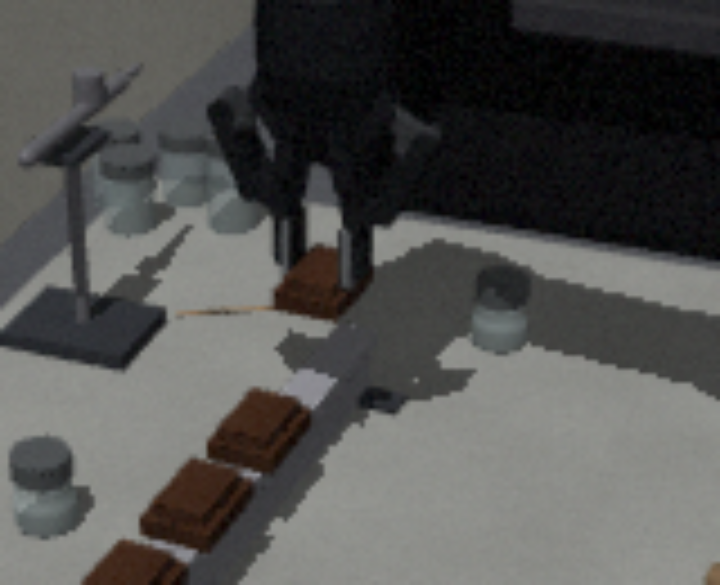

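Three plinths sit tidily on the bar, and the fourth is held above slot 4. Lower gently.

Emit:
play_rows:
  commands:
    - [0.002,0.0007,0.02,0]
    - [0,0,0.02,0]
    - [0,0,0.007,0]
    - [0,0,0.002,0]
    - [0,0,0,0]
    - [0,0,0,0]

```text
t: 46.55
eef_pos: [0.6431, -0.2356, 0.2345]
tool_rot: [0.001, 0.728, 0.686, 0.0]
contact_force: [0.3, -0.3, -0.6]
gripper_width: 0.332
```

```bash
python3 go.py .6416 -.236 .230 86.9
```

```text
t 46.55 eef [ 0.6431 -0.2356  0.2345] phi 86.6 tilt 0.09 F [ 0.3 -0.3 -0.6] T [0.02 0.   0.  ] g 0.332 q [ 0.01  0.7   0.37  1.67 -0.33  0.83  0.46]
turn -0.3  shift x -0.0005 y -0.0015 z 0.0045
```

Emit:
play_rows:
  commands:
    - [0,-0.001,0.0025,0]
    - [0,0,0.0015,0]
    - [0,0,0,0]
    - [0,0,0,0]

```text
t: 46.95
eef_pos: [0.642, -0.2351, 0.2302]
tool_rot: [0.0, 0.727, 0.686, 0.0]
contact_force: [-2.3, 0.9, 6.0]
gripper_width: 0.333
```

```bash
python3 go.py .6416 -.236 .230 86.9
```

```text
t 46.95 eef [ 0.642  -0.2351  0.2302] phi 86.7 tilt 0.04 F [-2.3  0.9  6. ] T [ 0.14  0.46 -0.03] g 0.333 q [ 0.01  0.71  0.37  1.68 -0.33  0.82  0.47]
turn -0.2  shift x -0.0009 y -0.0004 z 0.0002
```

Contact made. Release, lift and retreat to the right, out of both views.

Emit:
play_rows:
  commands:
    - [0,0,0,0]
    - [0,0,0,0]
    - [0,0,0,0]
    - [0,0,-0.03,0]
    - [0,0,-0.04,0]
    - [0,0,-0.04,0]
    - [-0.03,-0.04,-0.01,0]
    - [-0.03,-0.04,0,0]
    - [-0.03,-0.04,0,0]
    - [-0.03,-0.03,0,0]
    - [-0.04,0,0,0]
    - [-0.04,0,0,0]
    - [0,0,0,0]
    - [0,0,0,0]
  claw: 0.062

```text
t: 48.35
eef_pos: [0.4808, -0.4262, 0.3489]
tool_rot: [-0.0, 0.728, 0.685, -0.0]
contact_force: [-0.1, -0.1, -1.0]
gripper_width: 0.726
```

```bash
python3 pl.py; python3 ang.py; python3 go.py .6416 -.236 .230 86.9
python3 - <<'E'
from h import *
for n in('top','side'):
    c=cam(n); cv2.imwrite(f'pics/f_{n}.png',c['frame'])
    b=np.array([[.648+.053*s+a,-.116+.9986*s,.045] for s in(-.185,.185) for a in(-.013,.013)]);
E
```

```text
top 102 c 0.3541 -0.161 sz 75 16 long 171.7 ztop 0.0221 px [337. 293.]
side 76 c 0.3575 -0.1515 sz 75 8 long 171.7 ztop 0.0139 px [401. 225.]
on bar
top 258 c 0.6503 0.0028 sz 52 35 long 84.6 ztop 0.0684 px [278. 187.]
top 252 c 0.6493 -0.0756 sz 44 29 long 89.3 ztop 0.0676 px [306. 188.]
top 265 c 0.645 -0.1536 sz 46 29 long 84.6 ztop 0.0678 px [334. 190.]
top 242 c 0.6407 -0.2363 sz 46 28 long 89.6 ztop 0.0684 px [363. 191.]
side 197 c 0.642 -0.2329 sz 45 29 long 85.2 ztop 0.0668 px [300. 170.]
side 234 c 0.6461 -0.1519 sz 49 29 long 87.8 ztop 0.0667 px [287. 185.]
side 271 c 0.6505 -0.0731 sz 44 29 long 86.9 ztop 0.0666 px [273. 202.]
side 323 c 0.6551 0.0063 sz 45 30 long 88.1 ztop 0.0668 px [257. 220.]
marker all 47 ang 107.5 r 0.0336 0.052
marker top 33 ang 107.1 r 0.0336 0.0461
white 11 [271.4 365.9] ang 106.5 r 0.0281 0.0316 z 0.06
stripe 11 103.8 0.008698887089320002 0.01707460949260432
t 48.6 eef [ 0.4821 -0.424   0.349 ] phi 86.8 tilt 0.05 F [ 0.1  0.2 -0.3] T [0.07 0.   0.05] g 0.73 q [ 0.29  0.51  0.47  1.72 -0.27  0.98  0.8 ]
turn -0.1  shift x 0.1963 y 0.1491 z 0.1190
```

View pics/f_side.png

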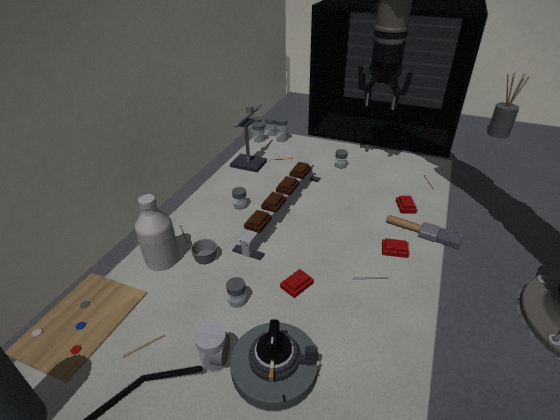

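View pics/f_top.png

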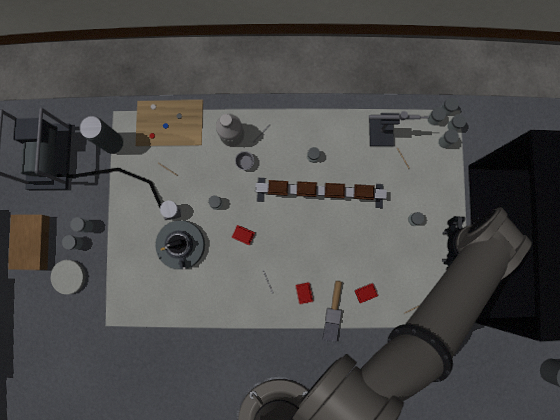

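Both views show all four dark plinths on the bar, about 80 mm apart: top view (278,187) to (363,191), side view (257,220) to (300,170). The jars and dish are where they started, the collar tab is at the white mark and the pointer is at the marker. Handing in.

```bash
python3 -c "
from station import bot
print(bot.hand_in())"
```

```text
the job is handed in; nothing more can be done
None
```

The job is handed in at about 49 s of the 210 s allowed; no verdict was reported.

- **Regulator:** I swung the collar to the black open line and turned the knob anticlockwise in two grips until the white pointer met the brass marker. I then swung the collar back to the white mark. The last check put the pointer at 106.5° and the marker at about 107.3° (under 1 mm apart). The tab matched its starting picture to within about half a pixel.
- **Plinths:** All four dark plinths lie flat and lengthwise on the bar, with centres about 80 mm apart. They are within about 3 mm of its centre line and turned less than about 3° from it. I saw no fifth dark plinth, and left the red ones alone.
- **Bystanders:** The jars and the dish look unmoved in the last pictures. I did not measure them.

**Disagreements in the checks:**
- The two cameras differed by about 3–7 mm in y, and up to about 5 mm in x for the first plinth. I used values between them for the bar and corrected by what the gripper touched.
- The stripe on top of the knob read about 3° off the pointer, which I put down to an error in the axis position I assumed. I relied on the direct pointer-to-marker view.
- The fourth plinth was gripped by its step instead of its slab, but it was still placed flat.

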